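# Load the gel running base, tighten its terminals and switch on

## Robot

A 6-joint arm with a two-finger parallel gripper is mounted at the origin on the work surface. World frame = base frame: x ahead of the robot, y to its left, z up, the work surface at z = 0. Lengths are in m, angles in degrees, forces in N, time in s.
With the tool pointing down it reaches from about 0.25 to 0.725 m from the base axis. Payload 9.7 kg.
Tool frame: the origin (TCP) lies between the finger pads; the fingertips stand 11 mm ahead of it and the grasp point (between the pads) lies 8 mm behind it; y points along the fingers, x is the direction in which the jaws open and shut, and the axes are right-handed (so a half turn about y gives the same grasp; the last joint's range is limited). The gripper opens to 85 mm and grips with 20 to 120 N. Pads are 22 mm wide; open, the fingers measure 114 mm over their backs; the gripper's body (76 mm by 85 mm) begins 54 mm behind the grasp point. The pads swing forward as they close: fully open they stand 13 mm farther back than shut.
Start: joints at [64.057, 4.979, 10.078, 95.1, 0, 90], TCP at [0.241, 0.495, 0.242] pointing down, gripper open.
Joint ranges: [-179.16, 179.16], [-48.56, 103.87], [-65.8, 70.77], [-126.05, 130.52], [-82.76, 87.17], [-180, 180]. Speed limits (degrees/s): [127.2, 127.2, 147.25, 180, 180, 180].

## Interface

Orientations are given as [roll, pitch, yaw] about the fixed x, y, z axes, in that order (R = Rz(yaw) Ry(pitch) Rx(roll)).
In Python, from workcell import bot, vision gives the robot as it stands. The module is installed in compiled form; this text tells all that it offers.
- The arm moves only by the shell command python3 -m crank 'ROWS' [OPENING] [FORCE]. ROWS is text: rows parted by semicolons, each of 6 numbers parted by spaces: the shift along the tool's x, y, z in m, then the turn, a rotation vector about the tool's x, y, z in rad. A call has 1 to 8 rows; each row is the pose to reach, as a shift and turn from the pose commanded when the call began, along the tool's axes at that moment; what a row does not reach only later rows make up. A row lasts 1/10 s, in which the tool goes at most 50 mm and 8.59 degrees, less where a joint would pass 70% of its speed; a pose out of reach is approached as far as the arm can. A call with a gripper value outside its range is refused whole. OPENING is the gripper's target within -1 to 1 (shut at 1, half-way at 0, fully open at -1), set as the call begins (- or left out, the last holds). The fingers move at their own pace and stop on an object; FORCE is the grip in N (left out, the last holds). Time passes only in rows, so rows that repeat a pose let the fingers close. It gives the time, the measured TCP pose, the force and the opening at its end, in the units of the state.
- bot.get_obs(): the state, without advancing time (a new reading comes with each control period).
- vision.camera(name): name is "side" or "top"; returns the picture (384x512x3 uint8, red, green, blue); there is no depth.
- vision.get_calibration(name): a dict with "fx", "fy", "cx", "cy" (pixels), "rvec" (rotation vector, rad) and "tvec" (3), from world to camera coordinates, as OpenCV has them. Camera axes: x right, y down, z forward; pixel columns grow to the right and rows downward; lengths in m; the calibration is good to about 2 mm. A picture is of the moment at which its call begins. get_calibration takes no time and is no camera call.
- bot.job_done(): hands the job in, once; it reports no verdict.
The state is a dict: "time": time; "q": joint angles; "qd": joint speeds; "joint_efforts": joint torques, N m; "ee_pos": TCP position; "tcp_rot": TCP orientation; "wrist_force": force on the tool from outside, world axes, zero at the start; "torque": the same for the moment, N m; "opening": finger opening in m.
Only numpy, scipy, OpenCV 4.12 (cv2) and the standard library are available. Lean on these libraries where they do the work, as an engineer would, in place of code of your own. Each camera call takes 0.05 s, during which the arm holds its last target. There are 200 camera calls.

## Task

Stand every gel cassette that is on the bench upright in the running base, one to a bay in any order, set down fully on the bay's floor. Then screw both knurled brass terminal nuts down clockwise until they stop tight, and last of all turn the power supply's output knob clockwise until it clicks past its detent to on. Leave the jar, the tip box and the tube rack where they are.

Things in the scene. Friction and masses are not known exactly. Their poses are not given: they have to be found in the camera images.
- cassette0: gel cassette, all alike, 3 or 4 present (others None): upright glass plate 64 x 10 on a heavy grey foot 74 (x) x 38 (y) x 14 high, 160 g, 80 high in all. Origin: centre of underside; z up; x along the plate, y through its thickness; half a turn makes no difference. White grip strip on top 66 (x) x 12 (y), from 64 to 80 up: pinch it across y from above. Starts loose on the bench.
- cassette1: gel cassette, all alike, 3 or 4 present (others None): upright glass plate 64 x 10 on a heavy grey foot 74 (x) x 38 (y) x 14 high, 160 g, 80 high in all. Origin: centre of underside; z up; x along the plate, y through its thickness; half a turn makes no difference. White grip strip on top 66 (x) x 12 (y), from 64 to 80 up: pinch it across y from above. Starts loose on the bench.
- cassette2: gel cassette, all alike, 3 or 4 present (others None): upright glass plate 64 x 10 on a heavy grey foot 74 (x) x 38 (y) x 14 high, 160 g, 80 high in all. Origin: centre of underside; z up; x along the plate, y through its thickness; half a turn makes no difference. White grip strip on top 66 (x) x 12 (y), from 64 to 80 up: pinch it across y from above. Starts loose on the bench.
- cassette3: gel cassette, all alike, 3 or 4 present (others None): upright glass plate 64 x 10 on a heavy grey foot 74 (x) x 38 (y) x 14 high, 160 g, 80 high in all. Origin: centre of underside; z up; x along the plate, y through its thickness; half a turn makes no difference. White grip strip on top 66 (x) x 12 (y), from 64 to 80 up: pinch it across y from above. Starts loose on the bench.
- base: running base, fixed: grey floor plate 100 (x) x 330 (y) x 6, four bays in a row along y. Origin: centre of underside, on the bench; z up. Clear walls at x = +-48, top 36 up, 92 clear between; white ribs 6 thick, top 18 up, leave bays 46 wide along y, pitch 52. At y = +-140 a terminal block 70 (x) x 50 (y), top 66 up, with stud and nut.
- bay0 (a point): bay 0 of the base (0 is nearest the right-hand nut, 3 nearest the left-hand one): centre of the bay's floor, 6 above the bench. x is the bay's length (92 clear), along which the plate lies; y its width (46 clear). A cassette stands with its origin here, with 9 of play along x and 4 along y either way.
- bay1 (a point): bay 1 of the base (0 is nearest the right-hand nut, 3 nearest the left-hand one): centre of the bay's floor, 6 above the bench. x is the bay's length (92 clear), along which the plate lies; y its width (46 clear). A cassette stands with its origin here, with 9 of play along x and 4 along y either way.
- bay2 (a point): bay 2 of the base (0 is nearest the right-hand nut, 3 nearest the left-hand one): centre of the bay's floor, 6 above the bench. x is the bay's length (92 clear), along which the plate lies; y its width (46 clear). A cassette stands with its origin here, with 9 of play along x and 4 along y either way.
- bay3 (a point): bay 3 of the base (0 is nearest the right-hand nut, 3 nearest the left-hand one): centre of the bay's floor, 6 above the bench. x is the bay's length (92 clear), along which the plate lies; y its width (46 clear). A cassette stands with its origin here, with 9 of play along x and 4 along y either way.
- nut_left (a joint): left-hand (+y of the base) terminal nut: its turning about the vertical stud in rad; grows clockwise seen from above. 0 is slack, 5.0 is hard against its stop (tight); starts between 0.3 and 2.6. It sinks 1 mm per rad, needs about 0.05 N m, stays where it is left, and cannot come off.
- nut_left_grip (a point): centre of the left-hand (+y of the base) knurled brass nut, a cylinder of diameter 30 and 18 high with a vertical axis (this point is 9 below its top, and sinks with it); slack it stands 83 above the bench, tight 78. The stud stands out of the nut's top by 5 slack, 10 tight.
- nut_right (a joint): right-hand (-y of the base) terminal nut: its turning about the vertical stud in rad; grows clockwise seen from above. 0 is slack, 5.0 is hard against its stop (tight); starts between 0.3 and 2.6. It sinks 1 mm per rad, needs about 0.05 N m, stays where it is left, and cannot come off.
- nut_right_grip (a point): centre of the right-hand (-y of the base) knurled brass nut, a cylinder of diameter 30 and 18 high with a vertical axis (this point is 9 below its top, and sinks with it); slack it stands 83 above the bench, tight 78. The stud stands out of the nut's top by 5 slack, 10 tight.
- supply: power supply, fixed white box with a green foot, 170 (x) x 140 (y) x 55 high; origin: centre of its underside; z up.
- output_knob (a joint): output knob on the supply's top: turns clockwise seen from above, 0 (off) to 1.2 rad (on, stop). A detent with its crest near 0.7 pushes it back to 0 before the crest (about 0.15 N m at most) and pulls it on to 1.2 beyond; it clicks in there and stays.
- output_knob_grip (a point): point on the knob's vertical axis at the height to grip, 92 above the bench: black knob with a grip bar 46 long, 14 thick, from 67 to 99 above the bench. This point's x axis lies along the bar (it turns with the knob); pinch the bar across its y, from above.
- jar: bystander: glass jar with a green lid, diameter 72, 95 high; origin under its centre. Leave alone.
- tip_box: bystander: green and clear tip box 75 (x) x 115 (y) x 52 high; origin under its centre. Leave alone.
- tube_rack: bystander: green tube rack 60 (x) x 160 (y) x 36 high with tubes; origin under its centre. Leave alone.
Mind the look-alikes: they are no part of the job. Leave any blue look-alike of the cassette1 alone.

How it is judged:
By the outcome, as a careful person would: the job done as asked, in the order asked, and still so for the second after the job is handed in, with the robot touching nothing.
Of cassette0, cassette1, cassette2, cassette3 only 3 to 4 are there at a start; the rules pass over those that are not, and their reading is None.
At some moment in a run one of cassette0, cassette1, cassette2, cassette3 may be knocked a few centimetres aside while the robot is not near it.
Once in a run the grip may slacken for a moment while it holds something.
It also fails if it takes over 192 s, if anything falls off the work surface, if the arm or the gripper's body presses on something with over 40 N, if the wrist force passes 120 N, or if a joint passes its speed limit or range.

## Working session

There is one attempt and no reset: what is moved stays moved. The work goes in short steps, Python scripts to look and compute and a shell command to move; the robot and the scene stay as the last step left them, time stands still between calls to the robot, and variables do not carry over. Pictures are saved under pics/ and viewed, about 12 in all and at most 16, crops included, and the job is handed in when it is done.

```bash
mkdir -p pics; ls
python3 - <<'E'
from workcell import bot, vision
import cv2
o=bot.get_obs(); print(o)
for n in("top","side"):
    im=vision.camera(n); cv2.imwrite(f"pics/{n}0.png",cv2.resize(im[:,:,::-1],None,fx=1.5,fy=1.5,interpolation=cv2.INTER_CUBIC)); print(n,vision.get_calibration(n))
E
```

```text
pics
{'time': 0.0, 'q': array([ 6.40556256e+01,  5.01158894e+00,  1.00365850e+01,  9.50984801e+01,
       -9.80580617e-04,  8.99996693e+01]), 'qd': array([-0.05903135,  0.01437813,  0.00548184,  0.05308072,  0.02865125,
       -0.0752942 ]), 'joint_efforts': array([-8.63302057e-05, -5.20382738e+01,  4.64806151e+01,  1.60994846e-02,
       -8.96577694e-05, -1.71359136e-05]), 'ee_pos': array([0.24054357, 0.49439435, 0.24159744]), 'tcp_rot': array([-9.00009802e+01,  7.34840658e-02,  6.40559563e+01]), 'wrist_force': array([ 1.44240305, -0.28013847, -1.16950122]), 'torque': array([ 0.03472699, -0.02150356, -0.00831527]), 'opening': 0.085461113820642}
top {'fx': 448.47099192606134, 'fy': 448.47099192606134, 'cx': 268.3439444938823, 'cy': 189.93137605835543, 'rvec': array([ 2.16637936, -2.15793689,  0.08226556]), 'tvec': array([0.02552396, 0.56361602, 1.50076773])}
side {'fx': 487.23749032232314, 'fy': 487.23749032232314, 'cx': 255.85019470175695, 'cy': 193.62320535037034, 'rvec': array([ 2.08155575, -0.94928861,  0.44947123]), 'tvec': array([-0.37521482,  0.35174485,  1.14586326])}
```

View pics/top0.png

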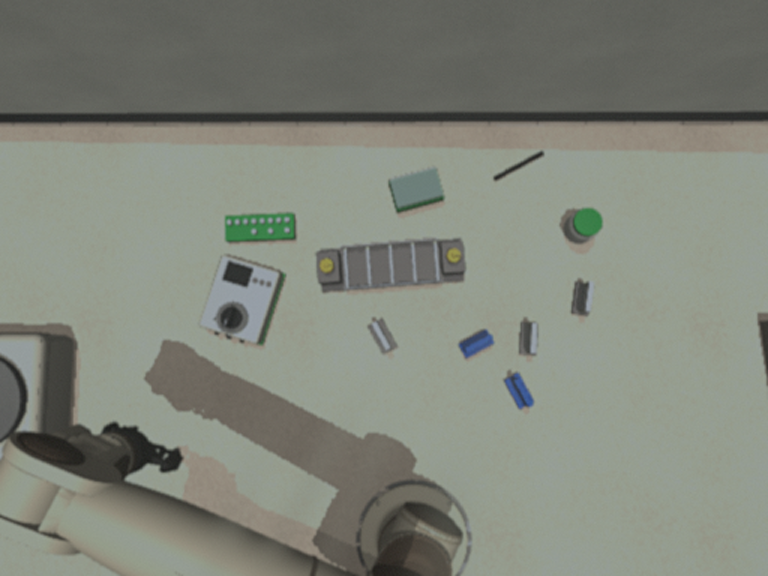

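View pics/side0.png

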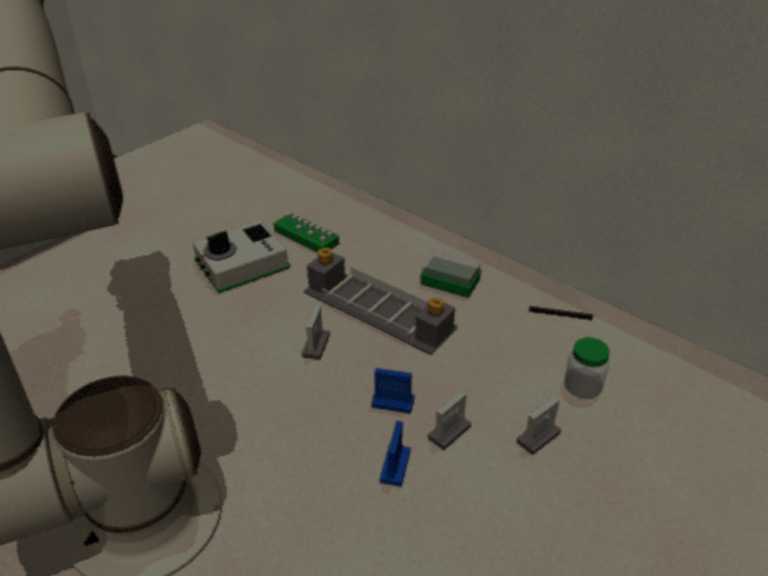

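Three grey/white cassettes at top-picture (382,336), (529,337), (582,297) (×1.5 scale). The blue ones at (476,343) and (519,390) are look-alikes. The arm may be hiding a fourth. Next I work out positions.

```bash
cat > h.py <<'E'
import numpy as np, cv2
from workcell import bot, vision
C={n:vision.get_calibration(n) for n in("top","side")}
def K(n): c=C[n]; return np.array([[c["fx"],0,c["cx"]],[0,c["fy"],c["cy"]],[0,0,1.]])
def proj(n,P): return cv2.projectPoints(np.float64(P).reshape(-1,1,3),C[n]["rvec"],C[n]["tvec"],K(n),None)[0].reshape(-1,2)
def ray(n,uv,z):
    R=cv2.Rodrigues(C[n]["rvec"])[0]; t=C[n]["tvec"]; o=-R.T@t
    d=R.T@np.linalg.inv(K(n))@np.array([uv[0],uv[1],1.]); return o+d*(z-o[2])/d[2]
def tri(a,b):
    P=[K(n)@np.c_[cv2.Rodrigues(C[n]["rvec"])[0],C[n]["tvec"]] for n in("top","side")]
    X=cv2.triangulatePoints(P[0],P[1],np.float64(a).reshape(2,1),np.float64(b).reshape(2,1)).ravel(); return X[:3]/X[3]
def save(n,im,x0,y0,x1,y1,s): cv2.imwrite(n,cv2.resize(im[y0:y1,x0:x1,::-1],None,fx=s,fy=s,interpolation=cv2.INTER_CUBIC))
E
python3 - <<'E'
from h import *
print(proj("top",[[0,0,0],[.24,.495,.24],[.5,0,0]])*1.5, proj("side",[[0,0,0],[.24,.495,.24]])*1.5)
for nm,uv,z in [("cA",(382,336),.08),("cB",(530,337),.08),("cC",(584,297),.08),("blue1",(476,343),.07),("blue2",(519,390),.07),("nutL?",(327,266),.09),("nutR?",(454,256),.09),("knob",(232,317),.099),("jar",(588,222),.095)]:
    print(nm,ray("top",np.array(uv)/1.5,z).round(3))
a=vision.camera("top"); b=vision.camera("side")
print(tri(np.array((327,266))/1.5,np.array((325,256))/1.5),tri(np.array((454,256))/1.5,np.array((436,305))/1.5))
save("pics/t1.png",a,200,150,420,290,3.6)
E
```

```text
[[413.95681544 537.53319415]
 [156.82924599 440.78633722]
 [414.66143861 313.538112  ]] [[144.45521033 514.78523946]
 [ 72.82396281 210.64484245]]
cA [0.446 0.071 0.08 ]
cB [ 0.446 -0.25   0.08 ]
cC [ 0.533 -0.369  0.08 ]
blue1 [ 0.432 -0.134  0.07 ]
blue2 [ 0.331 -0.227  0.07 ]
nutL? [0.599 0.192 0.09 ]
nutR? [ 0.621 -0.086  0.09 ]
knob [0.486 0.395 0.099]
jar [ 0.696 -0.377  0.095]
[0.60114573 0.19268514 0.07763656] [ 0.62341818 -0.08728071  0.08125836]
```

View pics/t1.png

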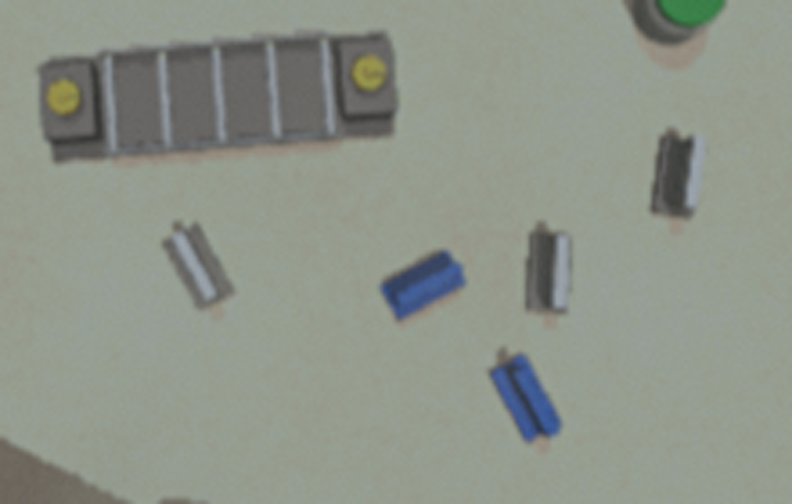

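The top crop confirms three white-strip cassettes: A at crop (192,265), B (548,272), C (680,175). The blue ones at (423,285) and (525,398) are look-alikes. The nuts are 279 mm apart against 280 expected, so the base is consistent. Next I fit strips, nuts and knob precisely.

```bash
cat >> h.py <<'E'
def strips(im,boxes,lo=150,z=.08):
    out=[]
    for (x0,y0,x1,y1) in boxes:
        g=cv2.resize(im[y0:y1,x0:x1],None,fx=8,fy=8,interpolation=cv2.INTER_CUBIC)
        g=cv2.cvtColor(g,cv2.COLOR_RGB2HSV); 
        m=((g[...,2]>lo)&(g[...,1]<45)).astype(np.uint8)
        c=max(cv2.findContours(m,cv2.RETR_EXTERNAL,cv2.CHAIN_APPROX_NONE)[0],key=cv2.contourArea)
        r=cv2.minAreaRect(c); p=(cv2.boxPoints(r)+.5)/8-.5+[x0,y0]
        P=np.array([ray("top",q,z)[:2] for q in p]); e=P[1]-P[0]; f=P[2]-P[1]
        L=e if np.hypot(*e)>np.hypot(*f) else f
        out.append((P.mean(0).round(4),round(np.degrees(np.arctan2(L[1],L[0]))%180,1),np.hypot(*e).round(4),np.hypot(*f).round(4)))
    return out
E
python3 - <<'E'
from h import *
a=vision.camera("top"); b=vision.camera("side")
print(a[218:232,250:260].max(2)); print(a[150:160,300])
for lo in(155,165,175,185):
  print(lo,*strips(a,[(240,205,272,242),(340,208,366,244),(376,182,402,215)],lo),sep="\n")
save("pics/t2.png",a,205,155,320,205,6.8); save("pics/s2.png",b,110,140,320,310,3.5)
E
```

```text
[[166 168 150 107  93 105 109 114 135 157]
 [161 169 162 132  95 101 108 107 121 150]
 [149 166 168 153 112  96 106 106 115 135]
 [128 160 168 164 134  96 101 109 109 114]
 [109 140 164 167 152 112  96 105 107 104]
 [102 122 158 168 162 137 102 104 109 107]
 [104 110 140 163 168 157 130 104 107 108]
 [106 106 115 147 168 165 149 111 104 108]
 [114 104 103 125 160 168 160 133 105 107]
 [124 105 102 109 146 166 167 152 113  99]
 [139 113 105 104 129 160 168 160 134 101]
 [152 131 110 104 114 147 165 167 152 118]
 [160 147 121 108 109 129 159 167 163 138]
 [160 156 138 117 108 112 140 164 164 145]]
[[151 159 146]
 [150 158 145]
 [150 157 144]
 [150 157 142]
 [151 157 143]
 [150 157 143]
 [150 157 145]
 [150 156 144]
 [150 157 146]
 [132 137 131]]
155
(array([0.45  , 0.0681]), np.float64(0.2), np.float64(0.1047), np.float64(0.1202))
(array([ 0.4432, -0.2477]), np.float64(179.1), np.float64(0.0842), np.float64(0.1163))
(array([ 0.5333, -0.366 ]), np.float64(178.7), np.float64(0.0844), np.float64(0.1077))
165
(array([0.4487, 0.0749]), np.float64(28.9), np.float64(0.0053), np.float64(0.0581))
(array([ 0.4448, -0.2577]), np.float64(175.7), np.float64(0.0586), np.float64(0.0067))
(array([ 0.5364, -0.3805]), np.float64(170.1), np.float64(0.0597), np.float64(0.0071))Traceback (most recent call last):
  File "<stdin>", line 5, in <module>
  File "h.py", line 19, in strips
    c=max(cv2.findContours(m,cv2.RETR_EXTERNAL,cv2.CHAIN_APPROX_NONE)[0],key=cv2.contourArea)
ValueError: max() iterable argument is empty
```

```bash
sed -i 's/m=.*/m=((g[...,2]>lo)\&(g[...,1]<11)).astype(np.uint8)/' h.py
python3 - <<'E'
from h import *
a=vision.camera("top"); b=vision.camera("side")
print(a[224,248:262].tolist())
for lo in(135,145,155):
  try: print(lo,*strips(a,[(240,205,272,242),(340,208,366,244),(376,182,402,215)],lo),sep="\n")
  except Exception as e: print(e)
save("pics/t2.png",a,205,155,320,205,6.8); save("pics/s2.png",b,110,140,320,310,3.5)
E
```

```text
[[131, 137, 128], [112, 111, 107], [105, 104, 100], [107, 109, 109], [128, 134, 138], [148, 156, 162], [150, 160, 167], [145, 152, 158], [119, 125, 129], [103, 104, 102], [106, 105, 101], [109, 107, 104], [107, 108, 104], [118, 120, 113]]
135
(array([0.4765, 0.0921]), np.float64(133.2), np.float64(0.0078), np.float64(0.0031))
(array([ 0.4125, -0.2626]), np.float64(167.9), np.float64(0.0041), np.float64(0.0018))
(array([ 0.5113, -0.3822]), np.float64(178.7), np.float64(0.002), np.float64(0.0074))
145
(array([0.4096, 0.1149]), np.float64(0.6), np.float64(0.0025), np.float64(0.0028))
(array([ 0.419, -0.263]), np.float64(179.2), np.float64(0.0016), np.float64(0.0032))
(array([ 0.5113, -0.3822]), np.float64(178.7), np.float64(0.002), np.float64(0.0074))
max() iterable argument is empty
```

View pics/t2.png

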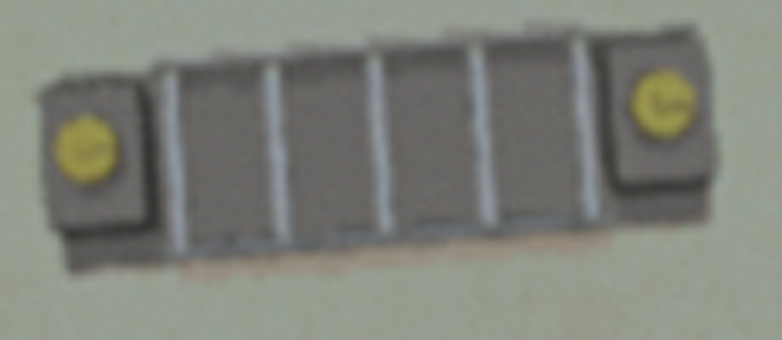

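View pics/s2.png

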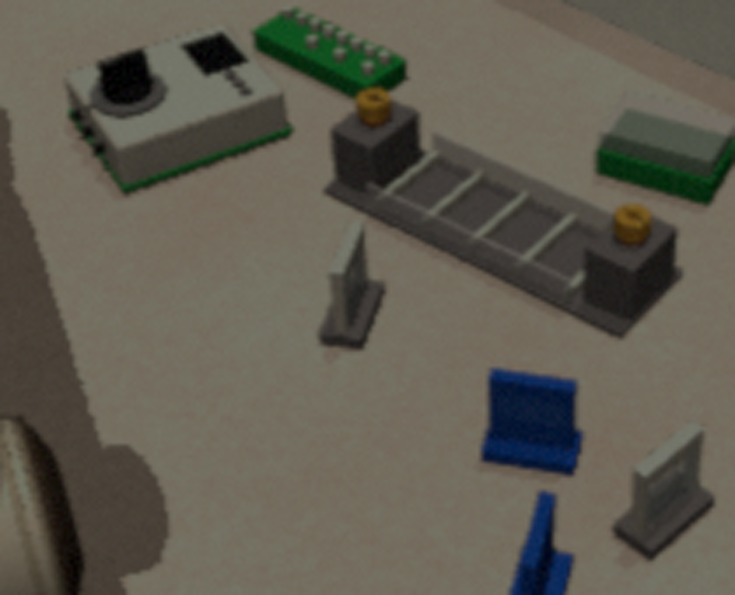

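The crops show the base with five white ribs (t2, x≈175..590) and yellow nuts at (86,149) and (663,103). In the side view the knob is at (125,80). The strips are bluish-white, so I segment on B−R.

```bash
sed -i 's/g=cv2.cvtColor.*/g=g.astype(int)/; s/m=.*/m=((g[...,2]-g[...,0]>lo)\&(g[...,1]>118)).astype(np.uint8)/' h.py
python3 - <<'E'
from h import *
a=vision.camera("top").astype(np.float32); 
for _ in range(3): a+=vision.camera("top")
a/=4
for lo in(3,6):
  print(lo,*strips(a,[(240,205,272,242),(340,208,366,244),(376,182,402,215)],lo),sep="\n")
print("ribs",*strips(a,[(205+(x-25)//7,155+8,205+(x+25)//7,155+35) for x in(178,280,382,483,588)],5,z=.018),sep="\n")
# nuts: yellow centroid
g=cv2.resize(a,None,fx=4,fy=4,interpolation=cv2.INTER_CUBIC)
m=((g[...,0]-g[...,2]>50)&(g[...,1]>80)).astype(np.uint8)
n,l,s,c=cv2.connectedComponentsWithStats(m)
for i in range(1,n):
    if s[i,4]>200:
        p=(c[i]+.5)/4-.5; print("yellow",p,s[i],ray("top",p,.09))
# knob dark
x0,y0=130,165
k=a[y0:y0+80,x0:x0+70]; kk=cv2.resize(k,None,fx=6,fy=6,interpolation=cv2.INTER_CUBIC).max(2)
m=(kk<45).astype(np.uint8); n,l,s,c=cv2.connectedComponentsWithStats(m)
for i in range(1,n):
    if s[i,4]>300: 
        cc=cv2.findContours((l==i).astype(np.uint8),0,1)[0][0]; r=cv2.minAreaRect(cc); print("dark",(c[i]+.5)/6-.5+[x0,y0],r,ray("top",(c[i]+.5)/6-.5+[x0,y0],.099))
save("pics/k.png",a.astype(np.uint8),x0,y0,x0+70,y0+80,7)
E
```

```text
3
(array([0.4478, 0.0745]), np.float64(29.8), np.float64(0.0138), np.float64(0.0669))
(array([ 0.4449, -0.2584]), np.float64(176.1), np.float64(0.067), np.float64(0.0141))
(array([ 0.5358, -0.3803]), np.float64(171.5), np.float64(0.0683), np.float64(0.0131))
6
(array([0.4481, 0.0742]), np.float64(29.8), np.float64(0.0131), np.float64(0.0656))
(array([ 0.4445, -0.2581]), np.float64(175.4), np.float64(0.0662), np.float64(0.0132))
(array([ 0.5357, -0.38  ]), np.float64(170.9), np.float64(0.0669), np.float64(0.0122))
ribs
(array([0.6062, 0.1593]), np.float64(4.8), np.float64(0.0085), np.float64(0.0815))
(array([0.6073, 0.1073]), np.float64(5.9), np.float64(0.0096), np.float64(0.0806))
(array([0.6126, 0.0556]), np.float64(5.1), np.float64(0.0086), np.float64(0.0846))
(array([0.616 , 0.0036]), np.float64(2.9), np.float64(0.009), np.float64(0.0868))
(array([ 0.6176, -0.0475]), np.float64(1.3), np.float64(0.0088), np.float64(0.0838))
yellow [301.94558824 169.75708556] [1193  663   34   35  935] [ 0.62420189 -0.08338044  0.09      ]
yellow [217.18145161 176.55658169] [854 690  33  36 961] [0.60110906 0.19473492 0.09      ]
dark [154.22415254 211.51384181] ((149.4756317138672, 281.7195129394531), (21.2675724029541, 74.63141632080078), 17.65012550354004) [0.48505457 0.39676787 0.099     ]
```

View pics/k.png

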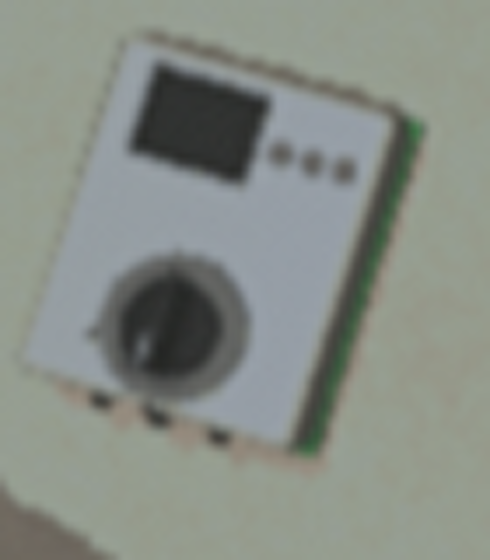

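Strip sizes fit (66×13 mm). Rib pitch is 51.7 mm (52 expected) and the base centre is at about (0.6125, 0.0556), yaw 4.75°. The knob bar lies at about −17.6°, in line with the supply. Next: a planner helper and a first move.

```bash
cat > plan.py <<'E'
import sys,numpy as np
from scipy.spatial.transform import Rotation as Ro
from workcell import bot
# usage: plan.py x y z yaw  -> shift/turn in tool axes
o=bot.get_obs(); v=list(map(float,sys.argv[1:5]))
R=Ro.from_euler("xyz",o["tcp_rot"],degrees=True); T=Ro.from_euler("xyz",[-90,0,v[3]],degrees=True)
s=R.inv().apply(np.array(v[:3])-o["ee_pos"]); w=(R.inv()*T).as_rotvec()
n=max(np.linalg.norm(s)/.05,np.degrees(np.linalg.norm(w))/8.59)
print("pos",o["ee_pos"].round(4),"rot",o["tcp_rot"].round(2),"q",o["q"].round(1),"t",round(o["time"],2),"open",round(o["opening"],4),"F",o["wrist_force"].round(1))
print("shift",s.round(4),"turn",w.round(3),"rows>=%.1f"%n)
E
python3 plan.py 0.448 0.0743 0.20 -60.2; python3 plan.py 0.448 0.0743 0.20 119.8; python3 -m crank '0 0 0 0 0.14 0'; python3 plan.py 0.448 0.0743 0.20 119.8
```

```text
pos [0.2406 0.4946 0.2423] rot [-90.    -0.    64.06] q [64.1  5.  10.1 95.1 -0.  90. ] t 0.6 open 0.0846 F [-0.3  0.3  0.2]
shift [-0.2872  0.0423 -0.3703] turn [-0.     2.169  0.   ] rows>=14.5
pos [0.2406 0.4946 0.2423] rot [-90.    -0.    64.06] q [64.1  5.  10.1 95.1 -0.  90. ] t 0.6 open 0.0846 F [-0.3  0.3  0.2]
shift [-0.2872  0.0423 -0.3703] turn [ 0.    -0.973  0.   ] rows>=9.4
time: 0.7
ee_pos: [0.2406, 0.4946, 0.2423]
tcp_rot: [-90.0, -0.0, 56.0]
wrist_force: [0.5, 0.2, -0.1]
opening: 0.0852
pos [0.2406 0.4946 0.2423] rot [-90.    -0.    55.99] q [64.1  5.  10.1 95.1  0.  98.1] t 0.7 open 0.0852 F [ 0.5  0.2 -0.1]
shift [-0.2324  0.0423 -0.407 ] turn [-0.    -1.114  0.   ] rows>=9.4
```

```bash
python3 -m crank '-0.025 0.004 -0.043 0 -0.14 0; -0.05 0.009 -0.087 0 -0.28 0; -0.075 0.013 -0.131 0 -0.42 0; -0.1 0.018 -0.175 0 -0.56 0; -0.125 0.022 -0.219 0 -0.70 0; -0.15 0.027 -0.262 0 -0.84 0; -0.175 0.032 -0.306 0 -0.98 0; -0.2 0.036 -0.35 0 -1.114 0' -1 60 >/dev/null; python3 plan.py 0.448 0.0743 0.12 119.8
python3 - <<'E'
from h import *
a=vision.camera("top"); save("pics/t3.png",a,0,60,512,384,1.5)
E
```

```text
pos [0.3999 0.1728 0.2103] rot [-90.04   0.   116.39] q [ 23.4 -11.2  -8.9  92.2  -0.   -3. ] t 1.5 open 0.0851 F [0.3 1.1 0.7]
shift [-0.1096  0.0903  0.0008] turn [ 0.001 -0.059 -0.   ] rows>=2.8
```

View pics/t3.png

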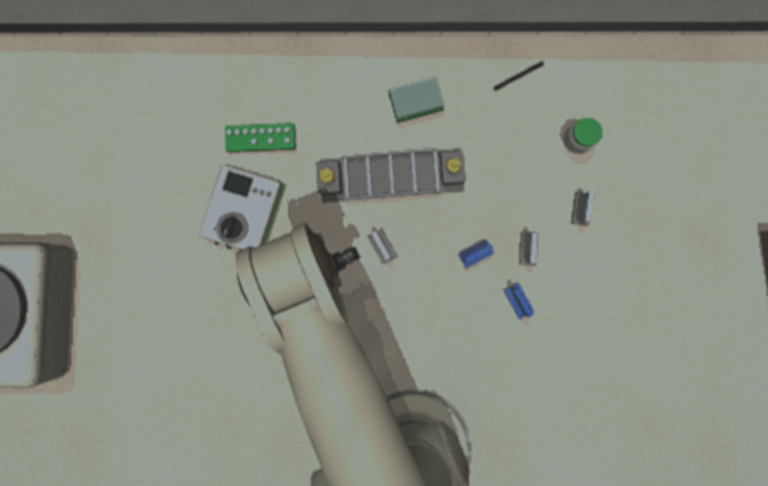

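No fourth cassette under the spot the arm hid before; the three sit at (382,246), (529,247), (582,207) in this picture. Going for A.

```bash
python3 -m crank '-0.04 0.01 0 0 -0.059 0; -0.08 0.02 0.001 0 -0.059 0; -0.1096 0.04 0.001 0 -0.059 0; -0.1096 0.065 0.001 0 -0.059 0;-0.1096 0.09 0.001 0 -0.059 0; -0.1096 0.09 0.001 0 -0.059 0' -1 60 >/dev/null; python3 plan.py 0.448 0.0743 0.064 119.8
```

```text
pos [0.4453 0.075  0.1174] rot [-8.9740e+01 -9.0000e-02  1.1942e+02] q [  9.6  -8.9 -17.2  82.   -0.  -19.9] t 2.15 open 0.0853 F [-1.3 -0.3 -1.1]
shift [-0.0021  0.0534 -0.0023] turn [-0.005 -0.007  0.002] rows>=1.1
```

```bash
python3 -m crank '0 0.025 -0.001 0 0 0; 0 0.054 -0.001 0 0 0; 0 0.054 -0.001 0 0 0' -1 60 >/dev/null; python3 plan.py 0.448 0.0743 0.064 119.8; python3 -m crank '0 0 0 0 0 0; 0 0 0 0 0 0; 0 0 0 0 0 0; 0 0 0 0 0 0; 0 0 0 0 0 0; 0 0 0 0 0 0' 1 60; python3 -m crank '0 -0.03 0 0 0 0; 0 -0.07 0 0 0 0; 0 -0.11 0 0 0 0; 0 -0.14 0 0 0 0;0 -0.14 0 0 0 0'; python3 plan.py 0.606 0.1333 0.2 94.75
```

```text
pos [0.4462 0.0761 0.0645] rot [-8.979e+01 -8.000e-02  1.195e+02] q [  9.7  -7.8 -22.2  75.9   0.  -19.8] t 2.45 open 0.0854 F [-0.7  0.5 -0. ]
shift [-0.0024  0.0004 -0.0007] turn [-0.004 -0.005  0.001] rows>=0.1
time: 3.05
ee_pos: [0.4479, 0.0761, 0.0666]
tcp_rot: [-90.0, 0.0, 119.5]
wrist_force: [-0.0, -1.0, 1.4]
opening: 0.0106
time: 3.55
ee_pos: [0.449, 0.0763, 0.2103]
tcp_rot: [-90.3, 0.1, 119.5]
wrist_force: [0.0, -0.2, -2.0]
opening: 0.0106
pos [0.449  0.0763 0.2103] rot [-9.0310e+01  1.1000e-01  1.1948e+02] q [  9.6  -8.8  -6.9  91.6   0.  -19.8] t 3.55 open 0.0106 F [ 0.  -0.2 -2. ]
shift [-0.0276  0.0113 -0.1646] turn [ 0.006  0.432 -0.001] rows>=3.3
```

```bash
python3 -m crank '-0.007 0 -0.041 0 0.11 0; -0.014 0 -0.082 0 0.22 0; -0.021 0.005 -0.123 0 0.33 0; -0.0276 0.01 -0.1646 0 0.432 0; -0.0276 0.01 -0.1646 0 0.432 0;-0.0276 0.01 -0.1646 0 0.432 0; -0.0276 0.01 -0.1646 0 0.432 0' >/dev/null; python3 plan.py 0.606 0.1333 0.12 94.75
```

```text
pos [0.6038 0.1328 0.1958] rot [-8.994e+01  1.000e-02  9.476e+01] q [12.4 13.9 15.  91.2 -0.   7.6] t 4.25 open 0.0108 F [-1.3 -0.5 -1. ]
shift [ 0.0003  0.0758 -0.0023] turn [-0.001  0.    -0.   ] rows>=1.5
```

```bash
python3 -m crank '0 0.04 -0.002 0 0 0; 0 0.076 -0.002 0 0 0; 0 0.09 -0.002 0 0 0; 0 0.1 -0.002 0 0 0; 0 0.108 -0.002 0 0 0; 0 0.115 -0.002 0 0 0; 0 0.115 -0.002 0 0 0' ; python3 plan.py 0.606 0.1333 0.0726 94.75
```

```text
time: 4.95
ee_pos: [0.6066, 0.1332, 0.0814]
tcp_rot: [-90.0, -0.0, 94.7]
wrist_force: [-0.8, 0.0, -2.0]
opening: 0.0105
pos [0.6066 0.1332 0.0814] rot [-90.01  -0.    94.73] q [12.4 14.5  3.1 78.6  0.   7.7] t 4.95 open 0.0105 F [-0.8  0.  -2. ]
shift [0.0001 0.0088 0.0006] turn [ 0. -0.  0.] rows>=0.2
```

No contact; lower to the floor and release part-way.

```bash
python3 -m crank '0 0.003 0 0 0 0; 0 0.006 0 0 0 0; 0 0.008 0 0 0 0; 0 0.0095 0 0 0 0; 0 0.0095 0 0 0 0;0 0.0095 0 0 0 0' ; python3 -m crank '0 0 0 0 0 0; 0 0 0 0 0 0;0 0 0 0 0 0; 0 0 0 0 0 0' 0.3; python3 -m crank '0 -0.03 0 0 0 0; 0 -0.07 0 0 0 0; 0 -0.11 0 0 0 0; 0 -0.13 0 0 0 0'; python3 plan.py 0.5358 -0.380 0.2 81.2
```

```text
time: 5.55
ee_pos: [0.6068, 0.1331, 0.0725]
tcp_rot: [-90.0, 0.0, 94.7]
wrist_force: [-2.8, -0.8, 7.1]
opening: 0.0106
time: 5.95
ee_pos: [0.6065, 0.1332, 0.0716]
tcp_rot: [-90.0, -0.0, 94.7]
wrist_force: [0.5, -0.8, 0.7]
opening: 0.0299
time: 6.35
ee_pos: [0.6073, 0.1334, 0.2057]
tcp_rot: [-90.2, -0.0, 94.7]
wrist_force: [0.3, 0.1, -0.8]
opening: 0.0297
pos [0.6073 0.1334 0.2057] rot [-9.024e+01 -3.000e-02  9.473e+01] q [12.4 14.2 16.5 92.   0.   7.7] t 6.35 open 0.0297 F [ 0.3  0.1 -0.8]
shift [-0.5058  0.005   0.1135] turn [0.004 0.236 0.001] rows>=10.4
```

```bash
python3 -m crank '-0.049 0 0.011 0 0.03 0; -0.098 0 0.022 0 0.06 0; -0.147 0 0.033 0 0.09 0; -0.196 0 0.044 0 0.12 0; -0.245 0 0.055 0 0.15 0; -0.294 0 0.066 0 0.18 0; -0.343 0 0.077 0 0.21 0; -0.36 0 0.08 0 0.22 0' -1 >/dev/null
python3 - <<'E'
from h import *
a=vision.camera("top").astype(np.float32)
for _ in range(2): a+=vision.camera("top")
a/=3
save("pics/t4.png",a.astype(np.uint8),200,140,420,290,3.5)
for b in [(376,182,402,215),(340,208,366,244)]:
  try: print(*strips(a,[b],4))
  except Exception as e: print(e)
E
python3 plan.py 0.5358 -0.380 0.12 81.2
```

```text
max() iterable argument is empty
max() iterable argument is empty
pos [ 0.5561 -0.2332  0.2014] rot [-8.997e+01 -2.000e-02  8.199e+01] q [-22.8  11.7  13.1  91.4   0.  -14.7] t 7.3 open 0.0857 F [ 1.3  0.4 -0.2]
shift [-0.1482  0.0814 -0.0004] turn [-0.     0.014  0.   ] rows>=3.4
```

View pics/t4.png

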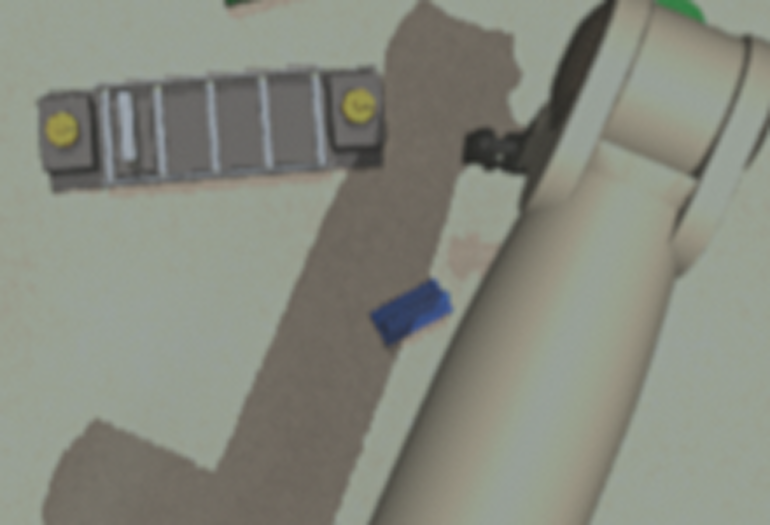

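The strip of A stands in bay 3 (crop (125,125), between ribs 108 and 160). The arm hides B and C from the top, so I check those two by differencing side pictures.

Run:
```python
from h import *
o=cv2.resize(cv2.imread("pics/side0.png")[:,:,::-1],(512,384),interpolation=cv2.INTER_AREA).astype(int)
b=vision.camera("side"); d=np.abs(b.astype(int)-o).max(2)
for nm,P in [("C",(.5358,-.38,.04)),("B",(.4447,-.2582,.04))]:
    u,v=proj("side",[P])[0].astype(int); print(nm,u,v,d[v-25:v+25,u-20:u+20].mean(),(d[v-25:v+25,u-20:u+20]>25).sum())
save("pics/s3.png",b,200,150,440,340,3)
```

```text
C 359 280 16.649 10
B 299 277 12.8425 110
```

View pics/s3.png

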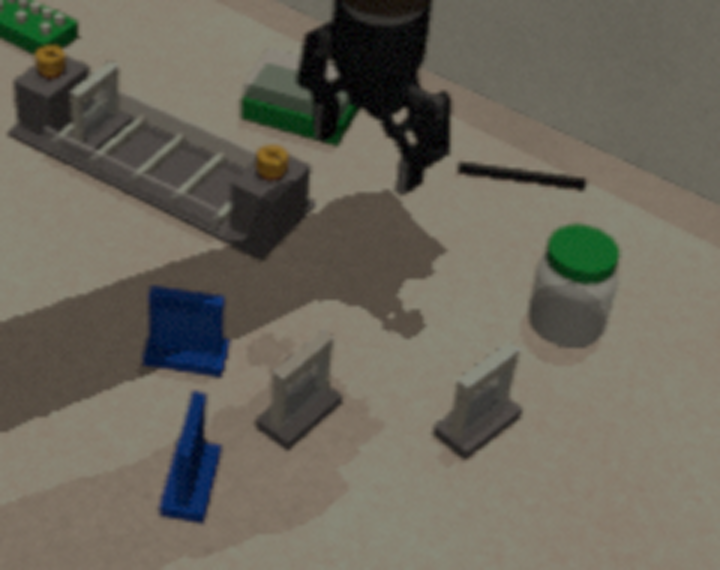

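C at crop (478,400) and B at (300,390) are where they were (only the light changes), so I go for C.

```bash
python3 -m crank '-0.048 0.005 0 0 0.014 0; -0.096 0.02 0 0 0.014 0; -0.135 0.04 0 0 0.014 0; -0.1482 0.06 0 0 0.014 0; -0.1482 0.08 0 0 0.014 0;-0.1482 0.08 0 0 0.014 0;-0.1482 0.08 0 0 0.014 0' -1 60 >/dev/null; python3 plan.py 0.5358 -0.380 0.064 81.2
```

```text
pos [ 0.5367 -0.3776  0.1222] rot [-8.999e+01 -2.000e-02  8.142e+01] q [-35.1  19.   13.2  84.2   0.  -26.6] t 8.05 open 0.0854 F [-0.4 -0.5  0.6]
shift [-0.0025  0.0582  0.0005] turn [-0.     0.004  0.   ] rows>=1.2
```

```bash
python3 -m crank '-0.002 0.025 0 0 0.004 0; -0.002 0.045 0 0 0.004 0; -0.002 0.058 0 0 0.004 0; -0.002 0.058 0 0 0.004 0' -1 60 >/dev/null; python3 plan.py 0.5358 -0.38 0.064 81.2; python3 -m crank '0 0 0 0 0 0; 0 0 0 0 0 0; 0 0 0 0 0 0; 0 0 0 0 0 0; 0 0 0 0 0 0; 0 0 0 0 0 0' 1 60; python3 -m crank '0 -0.03 0 0 0 0; 0 -0.07 0 0 0 0; 0 -0.11 0 0 0 0; 0 -0.14 0 0 0 0;0 -0.14 0 0 0 0;0 -0.14 0 0 0 0'; python3 plan.py 0.619 -0.0221 0.2 94.75
```

```text
pos [ 0.5358 -0.3799  0.063 ] rot [-8.992e+01 -4.000e-02  8.115e+01] q [-35.3  19.9   7.7  78.    0.  -26.5] t 8.45 open 0.0856 F [0.4 0.2 0.2]
shift [-0.0001 -0.001   0.    ] turn [-0.001 -0.001  0.001] rows>=0.0
time: 9.05
ee_pos: [0.5359, -0.3811, 0.0641]
tcp_rot: [-90.0, 0.0, 81.1]
wrist_force: [-0.2, -0.3, 1.9]
opening: 0.011
time: 9.65
ee_pos: [0.536, -0.3811, 0.2038]
tcp_rot: [-90.0, 0.0, 81.1]
wrist_force: [0.2, 0.3, -2.1]
opening: 0.0107
pos [ 0.536  -0.3811  0.2038] rot [-9.003e+01  2.000e-02  8.109e+01] q [-35.4  19.7  23.1  93.3   0.  -26.5] t 9.65 open 0.0107 F [ 0.2  0.3 -2.1]
shift [ 0.3675  0.0037 -0.0263] turn [ 0.001 -0.238 -0.   ] rows>=7.4
```

```bash
python3 -m crank '0.046 0 -0.003 0 -0.03 0; 0.092 0 -0.007 0 -0.06 0; 0.138 0 -0.010 0 -0.09 0; 0.184 0 -0.013 0 -0.12 0; 0.23 0 -0.016 0 -0.15 0; 0.276 0 -0.02 0 -0.18 0; 0.322 0 -0.023 0 -0.21 0; 0.3675 0.003 -0.0263 0 -0.238 0' >/dev/null;  python3 -m crank '0 0 0 0 0 0; 0 0 0 0 0 0;0 0 0 0 0 0'; python3 plan.py 0.619 -0.0221 0.079 94.75
```

```text
time: 10.75
ee_pos: [0.6183, -0.0226, 0.1996]
tcp_rot: [-89.9, 0.0, 94.7]
wrist_force: [-0.5, 0.2, -1.0]
opening: 0.0105
pos [ 0.6183 -0.0226  0.1996] rot [-89.89   0.    94.69] q [-2.1 14.  15.6 91.7 -0.  -6.8] t 10.75 open 0.0105 F [-0.5  0.2 -1. ]
shift [ 0.0004  0.1206 -0.001 ] turn [-0.002 -0.001 -0.   ] rows>=2.4
```

```bash
python3 -m crank '0.0005 0.04 -0.001 0 0 0; 0.0005 0.08 -0.001 0 0 0; 0.0005 0.095 -0.001 0 0 0; 0.0005 0.108 -0.001 0 0 0; 0.0005 0.115 -0.001 0 0 0; 0.0005 0.121 -0.001 0 0 0; 0.0005 0.121 -0.001 0 0 0' ; python3 plan.py 0.619 -0.0221 0.0701 94.75
```

```text
time: 11.45
ee_pos: [0.62, -0.0215, 0.0802]
tcp_rot: [-90.0, 0.0, 94.7]
wrist_force: [-0.2, 0.4, -1.3]
opening: 0.0111
pos [ 0.62   -0.0215  0.0802] rot [-90.04   0.    94.71] q [-2.  14.4  2.9 78.4 -0.  -6.7] t 11.45 open 0.0111 F [-0.2  0.4 -1.3]
shift [-0.0005  0.0101  0.001 ] turn [ 0.001 -0.001 -0.   ] rows>=0.2
```

```bash
python3 -m crank '0 0.003 0 0 0 0; 0 0.006 0 0 0 0; 0 0.009 0 0 0 0; 0 0.0108 0 0 0 0; 0 0.0108 0 0 0 0;0 0.0108 0 0 0 0' ; python3 -m crank '0 0 0 0 0 0; 0 0 0 0 0 0;0 0 0 0 0 0; 0 0 0 0 0 0' 0.3; python3 -m crank '0 -0.03 0 0 0 0; 0 -0.07 0 0 0 0; 0 -0.11 0 0 0 0; 0 -0.13 0 0 0 0'; python3 plan.py 0.4447 -0.2582 0.2 85.8
```

```text
time: 12.05
ee_pos: [0.6199, -0.0215, 0.07]
tcp_rot: [-90.1, 0.0, 94.7]
wrist_force: [-1.8, -1.3, 5.4]
opening: 0.0112
time: 12.45
ee_pos: [0.6197, -0.0214, 0.0688]
tcp_rot: [-90.0, -0.0, 94.7]
wrist_force: [-0.2, -0.2, -1.0]
opening: 0.0301
time: 12.85
ee_pos: [0.6204, -0.0214, 0.2029]
tcp_rot: [-90.2, 0.0, 94.7]
wrist_force: [0.6, 0.5, 0.2]
opening: 0.0296
pos [ 0.6204 -0.0214  0.2029] rot [-9.024e+01  3.000e-02  9.472e+01] q [-2.  14.  16.  91.7  0.  -6.7] t 12.85 open 0.0296 F [0.6 0.5 0.2]
shift [-0.2215  0.0022  0.1947] turn [ 0.004  0.156 -0.   ] rows>=5.9
```

```bash
python3 - <<'E'
from h import *
a=vision.camera("top").astype(np.float32)
for _ in range(2): a+=vision.camera("top")
a/=3
print(*strips(a,[(340,208,366,244)],4)); print(*strips(a,[(345,200,362,250)],6))
E
python3 -m crank '-0.037 0 0.032 0 0.03 0; -0.074 0 0.065 0 0.06 0; -0.111 0 0.097 0 0.09 0; -0.148 0 0.13 0 0.12 0; -0.184 0 0.162 0 0.156 0; -0.2215 0.002 0.1947 0 0.156 0; -0.2215 0.002 0.1947 0 0.156 0; -0.2215 0.002 0.1947 0 0.156 0' -1 60 >/dev/null;  python3 plan.py 0.4447 -0.2582 0.064 85.8
```

```text
(array([ 0.445 , -0.2584]), np.float64(175.3), np.float64(0.0665), np.float64(0.0135))
(array([ 0.4447, -0.2582]), np.float64(175.3), np.float64(0.0658), np.float64(0.013))
pos [ 0.4429 -0.2588  0.1956] rot [-8.991e+01 -6.000e-02  8.563e+01] q [-30.3  -0.7  -1.   89.9   0.  -25.9] t 13.8 open 0.0852 F [ 0.6  0.3 -0.2]
shift [ 0.0006  0.1316 -0.002 ] turn [-0.002 -0.003  0.001] rows>=2.6
```

B unmoved; descend and grasp.

```bash
python3 -m crank '0 0.04 -0.002 0 0 0; 0 0.08 -0.002 0 0 0; 0 0.11 -0.002 0 0 0; 0 0.131 -0.002 0 0 0; 0 0.131 -0.002 0 0 0; 0 0.131 -0.002 0 0 0' -1 60 >/dev/null; python3 plan.py 0.4447 -0.2582 0.064 85.5; python3 -m crank '0 0 0 0 0 0; 0 0 0 0 0 0; 0 0 0 0 0 0; 0 0 0 0 0 0; 0 0 0 0 0 0; 0 0 0 0 0 0' 1 60; python3 -m crank '0 -0.03 0 0 0 0; 0 -0.07 0 0 0 0; 0 -0.11 0 0 0 0; 0 -0.14 0 0 0 0;0 -0.14 0 0 0 0;0 -0.14 0 0 0 0'; python3 plan.py 0.6147 0.0297 0.2 94.75
```

```text
pos [ 0.4463 -0.2573  0.0659] rot [-8.995e+01 -3.000e-02  8.587e+01] q [-30.    0.6 -14.   75.5   0.  -25.8] t 14.4 open 0.0854 F [ 0.6  0.4 -0.4]
shift [-0.001   0.0019  0.0015] turn [-0.001  0.006  0.001] rows>=0.1
time: 15.0
ee_pos: [0.446, -0.2584, 0.0662]
tcp_rot: [-90.0, 0.0, 85.8]
wrist_force: [0.5, -0.4, 1.8]
opening: 0.0108
time: 15.6
ee_pos: [0.4461, -0.2584, 0.2057]
tcp_rot: [-90.0, 0.0, 85.8]
wrist_force: [-0.6, -0.2, -3.7]
opening: 0.0111
pos [ 0.4461 -0.2584  0.2057] rot [-9.002e+01  1.000e-02  8.578e+01] q [-30.1  -0.4   0.5  90.8   0.  -25.9] t 15.6 open 0.0111 F [-0.6 -0.2 -3.7]
shift [ 0.2997  0.0058 -0.147 ] turn [ 0.    -0.157 -0.   ] rows>=6.7
```

```bash
python3 -m crank '0.043 0 -0.021 0 -0.03 0; 0.086 0 -0.042 0 -0.06 0; 0.129 0 -0.063 0 -0.09 0; 0.171 0 -0.084 0 -0.12 0; 0.214 0 -0.105 0 -0.157 0; 0.257 0 -0.126 0 -0.157 0; 0.2997 0.003 -0.147 0 -0.157 0; 0.2997 0.003 -0.147 0 -0.157 0' >/dev/null;  python3 -m crank '0 0 0 0 0 0; 0 0 0 0 0 0'; python3 plan.py 0.6147 0.0297 0.081 94.75
```

```text
time: 16.6
ee_pos: [0.6138, 0.0291, 0.2017]
tcp_rot: [-89.9, 0.0, 94.8]
wrist_force: [-0.3, 0.2, -1.8]
opening: 0.0108
pos [0.6138 0.0291 0.2017] rot [-8.987e+01  1.000e-02  9.475e+01] q [ 2.7 13.5 15.2 91.8 -0.  -2. ] t 16.6 open 0.0108 F [-0.3  0.2 -1.8]
shift [ 0.0005  0.1207 -0.0012] turn [-0.002  0.    -0.   ] rows>=2.4
```

```bash
python3 -m crank '0.0005 0.04 0 0 0 0; 0.0005 0.08 0 0 0 0; 0.0005 0.095 0 0 0 0; 0.0005 0.108 0 0 0 0; 0.0005 0.115 0 0 0 0; 0.0005 0.121 0 0 0 0; 0.0005 0.121 0 0 0 0' ; python3 plan.py 0.6147 0.0297 0.0722 94.75
```

```text
time: 17.3
ee_pos: [0.6148, 0.0302, 0.0824]
tcp_rot: [-90.0, 0.0, 94.8]
wrist_force: [-0.2, -0.1, -1.9]
opening: 0.0114
pos [0.6148 0.0302 0.0824] rot [-90.04   0.    94.77] q [ 2.8 13.7  2.3 78.5  0.  -2. ] t 17.3 open 0.0114 F [-0.2 -0.1 -1.9]
shift [-0.0005  0.0102  0.0001] turn [ 0.001  0.    -0.   ] rows>=0.2
```

```bash
python3 -m crank '0 0.003 0 0 0 0; 0 0.006 0 0 0 0; 0 0.009 0 0 0 0; 0 0.0108 0 0 0 0; 0 0.0108 0 0 0 0;0 0.0108 0 0 0 0' ; python3 -m crank '0 0 0 0 0 0; 0 0 0 0 0 0;0 0 0 0 0 0; 0 0 0 0 0 0' 0.3; python3 -m crank '0 -0.03 0 0 0 0; 0 -0.07 0 0 0 0; 0 -0.1 0 0 0 0; 0 -0.12 0 0 0 0'; python3 plan.py 0.6242 -0.0834 0.16 240
python3 - <<'E'
from h import *
b=vision.camera("side"); a=vision.camera("top")
s=cv2.resize(b[140:270,170:330],None,fx=4,fy=4,interpolation=cv2.INTER_CUBIC); cv2.imwrite("pics/s4.png",s[:,:,::-1])
save("pics/t5.png",a,0,60,512,384,1.5)
E
```

```text
time: 17.9
ee_pos: [0.6147, 0.0302, 0.0722]
tcp_rot: [-90.1, 0.0, 94.8]
wrist_force: [-2.4, -1.0, 5.1]
opening: 0.0109
time: 18.3
ee_pos: [0.6145, 0.0303, 0.0711]
tcp_rot: [-90.0, -0.0, 94.8]
wrist_force: [0.2, 0.1, -0.2]
opening: 0.0301
time: 18.7
ee_pos: [0.615, 0.0303, 0.1939]
tcp_rot: [-90.2, 0.0, 94.8]
wrist_force: [0.3, 0.3, -0.1]
opening: 0.0299
pos [0.615  0.0303 0.1939] rot [-9.016e+01  1.000e-02  9.478e+01] q [ 2.8 13.3 14.1 90.6 -0.  -2. ] t 18.7 open 0.0299 F [ 0.3  0.3 -0.1]
shift [-0.1141  0.0339  0.0004] turn [ 1.000e-03 -2.535e+00 -4.000e-03] rows>=16.9
```

View pics/s4.png

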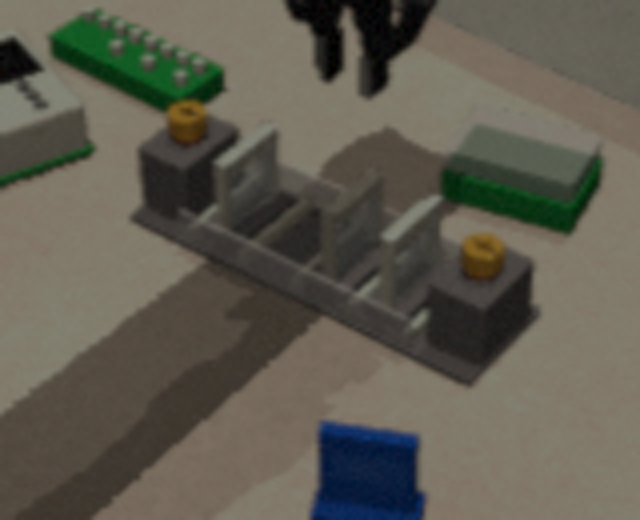

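All three cassettes stand in the base at side crop (250,175), (355,225), (415,250). Now the right nut.

```bash
python3 -m crank '-0.03 0 0 0 -0.14 0; -0.06 0 0 0 -0.28 0; -0.09 0 0 0 -0.42 0; -0.114 0 0 0 -0.56 0; -0.114 0 0 0 -0.7 0; -0.114 0 0 0 -0.84 0; -0.114 0 0 0 -0.98 0; -0.114 0 0 0 -1.12 0' -0.3 40 >/dev/null; python3 -m crank '0 0 0 0 -0.14 0; 0 0 0 0 -0.28 0; 0 0 0 0 -0.42 0; 0 0 0 0 -0.56 0; 0 0 0 0 -0.7 0; 0 0 0 0 -0.84 0; 0 0 0 0 -0.98 0; 0 0 0 0 -1.12 0'>/dev/null; python3 -m crank '0 0 0 0 -0.14 0; 0 0 0 0 -0.29 0;0 0 0 0 -0.29 0;0 0 0 0 -0.29 0'; python3 plan.py 0.6242 -0.0836 0.12 240
```

```text
time: 20.8
ee_pos: [0.6238, -0.0833, 0.1903]
tcp_rot: [-90.1, -0.0, -120.5]
wrist_force: [0.1, 0.3, -0.6]
opening: 0.0555
pos [ 0.6238 -0.0833  0.1903] rot [-9.0060e+01 -2.0000e-02 -1.2052e+02] q [  -7.6   15.4   16.2   90.9    0.  -157.1] t 20.8 open 0.0555 F [ 0.1  0.3 -0.6]
shift [0.     0.0703 0.0006] turn [ 0.001 -0.009  0.   ] rows>=1.4
```

```bash
python3 -m crank '0 0.03 0.0005 0 0 0; 0 0.06 0.0005 0 0 0; 0 0.085 0.0005 0 0 0; 0 0.1 0.0005 0 0 0; 0 0.107 0.0005 0 0 0; 0 0.107 0.0005 0 0 0;0 0.107 0.0005 0 0 0'; python3 -m crank '0 0 0 0 0 0; 0 0 0 0 0 0; 0 0 0 0 0 0; 0 0 0 0 0 0; 0 0 0 0 0 0; 0 0 0 0 0 0' 1 40; python3 -c "
from workcell import bot; o=bot.get_obs(); print(o['wrist_force'],o['torque'],o['q'][5],o['tcp_rot'])"
```

```text
time: 21.5
ee_pos: [0.625, -0.0836, 0.0855]
tcp_rot: [-89.9, 0.0, -120.3]
wrist_force: [-0.9, 0.4, -0.3]
opening: 0.0554
time: 22.1
ee_pos: [0.6243, -0.085, 0.0858]
tcp_rot: [-89.9, -0.1, -120.3]
wrist_force: [-5.5, -6.3, 6.3]
opening: 0.0284
[-5.47413861 -6.28170831  6.27481812] [-1.32631046  0.98245442  0.00545055] -157.35057710730183 [-8.98814491e+01 -1.12821064e-01 -1.20341016e+02]
```

```bash
cat > st.py <<'E'
from workcell import bot
o=bot.get_obs(); print("t",round(o['time'],2),"pos",o['ee_pos'].round(4),"yaw",round(o['tcp_rot'][2],2),"F",o['wrist_force'].round(1),"T",o['torque'].round(3),"q6",round(o['q'][5],1),"open",round(o['opening'],4))
E
python3 -m crank '0.0016 0 0 0 0 0; 0.0016 0 0 0 0 0'>/dev/null; python3 st.py
python3 -m crank '0 0.0001 0 0 0.14 0; 0 0.0003 0 0 0.28 0; 0 0.0004 0 0 0.42 0; 0 0.0006 0 0 0.56 0; 0 0.0007 0 0 0.7 0; 0 0.0008 0 0 0.84 0; 0 0.001 0 0 0.98 0; 0 0.0011 0 0 1.12 0'>/dev/null; python3 st.py
```

```text
t 22.3 pos [ 0.6242 -0.0852  0.0858] yaw -120.28 F [-1.5 -0.3  5.8] T [-0.062  0.291  0.007] q6 -157.5 open 0.0284
t 23.1 pos [ 0.6257 -0.0844  0.0849] yaw 175.27 F [7.4 3.1 2.7] T [ 0.549 -1.415  0.112] q6 -93.0 open 0.0282
```

```bash
python3 -m crank '0 0.0001 0 0 0.14 0; 0 0.0003 0 0 0.28 0; 0 0.0004 0 0 0.42 0; 0 0.0006 0 0 0.56 0; 0 0.0007 0 0 0.7 0; 0 0.0008 0 0 0.84 0; 0 0.001 0 0 0.98 0; 0 0.0011 0 0 1.12 0'>/dev/null; python3 st.py; python3 -m crank '0 0.0001 0 0 0.1 0; 0 0.0003 0 0 0.2 0; 0 0.0004 0 0 0.3 0; 0 0.0004 0 0 0.4 0;0 0.0004 0 0 0.4 0'>/dev/null; python3 st.py
```

```text
t 23.9 pos [ 0.6271 -0.0854  0.0839] yaw 111.07 F [14.3 -3.4 -0.8] T [-0.623 -2.809  0.078] q6 -28.8 open 0.0284
t 24.4 pos [ 0.6272 -0.0861  0.0835] yaw 88.24 F [14.1 -4.5 -1.6] T [-1.111 -2.856 -0.059] q6 -6.0 open 0.0285
```

```bash
python3 -m crank '-0.0007 0.0001 -0.0025 0 0.1 0; -0.0007 0.0002 -0.0025 0 0.2 0; -0.0007 0.0004 -0.0025 0 0.3 0; -0.0007 0.0005 -0.0025 0 0.4 0;-0.0007 0.0005 -0.0025 0 0.4 0'>/dev/null; python3 st.py; python3 -m crank '0 0.0001 0 0 0.1 0; 0 0.0002 0 0 0.2 0; 0 0.0004 0 0 0.3 0; 0 0.0004 0 0 0.4 0;0 0.0004 0 0 0.4 0'>/dev/null; python3 st.py;  python3 -m crank '0 0.0001 0 0 0.1 0; 0 0.0002 0 0 0.2 0; 0 0.0004 0 0 0.3 0; 0 0.0004 0 0 0.4 0;0 0.0004 0 0 0.4 0'>/dev/null; python3 st.py
```

```text
t 24.9 pos [ 0.6273 -0.0868  0.0829] yaw 65.31 F [ 1.1 -4.5  5.1] T [-0.995 -0.293 -0.021] q6 16.9 open 0.0281
t 25.4 pos [ 0.6258 -0.0859  0.0823] yaw 42.42 F [-6.7  0.2  9.5] T [ 0.178  1.435 -0.033] q6 39.8 open 0.0288
t 25.9 pos [ 0.6256 -0.0851  0.0816] yaw 19.56 F [-6.4  3.6  7.5] T [0.736 1.356 0.214] q6 62.7 open 0.0282
```

```bash
for i in 1; do python3 -m crank '0 0.0001 0 0 0.1 0; 0 0.0002 0 0 0.2 0; 0 0.0002 0 0 0.2 0'>/dev/null; python3 st.py;  python3 -m crank '0 0.0001 0 0 0.1 0; 0 0.0002 0 0 0.2 0; 0 0.0002 0 0 0.2 0'>/dev/null; python3 st.py; python3 -m crank '0 0.0001 0 0 0.1 0; 0 0.0002 0 0 0.2 0; 0 0.0002 0 0 0.2 0'>/dev/null; python3 st.py; done
```

```text
t 26.2 pos [ 0.6258 -0.0858  0.0814] yaw 8.11 F [-5.   0.   6.3] T [-0.102  1.101  0.702] q6 74.1 open 0.0285
t 26.5 pos [ 0.6258 -0.0865  0.0811] yaw -3.38 F [-5.2 -4.2  6.5] T [-0.901  1.153  0.558] q6 85.6 open 0.028
t 26.8 pos [ 0.6254 -0.0878  0.081 ] yaw -14.94 F [-7.3 -9.2  6.6] T [-1.989  1.58   0.182] q6 97.0 open 0.0281
```

```bash
python3 -m crank '0 0 0 0 0 0; 0 0 0 0 0 0; 0 0 0 0 0 0; 0 0 0 0 -0.14 0; 0 0 0 0 -0.28 0; 0 0 0 0 -0.42 0; 0 0 0 0 -0.56 0;0 0 0 0 -0.7 0' -0.3 >/dev/null; python3 -m crank '0 0 0 0 -0.14 0; 0 0 0 0 -0.28 0; 0 0 0 0 -0.42 0; 0 0 0 0 -0.56 0; 0 0 0 0 -0.7 0; 0 0 0 0 -0.84 0; 0 0 0 0 -0.84 0;0 0 0 0 -0.84 0' >/dev/null; python3 st.py; python3 plan.py 0.6256 -0.086 0.082 72
```

```text
t 28.4 pos [ 0.6262 -0.0855  0.0796] yaw 73.36 F [0.3 0.8 0.6] T [ 0.005 -0.023 -0.035] q6 8.9 open 0.0554
pos [ 0.6262 -0.0855  0.0796] rot [-90.    -0.    73.36] q [-7.8 16.   4.8 78.8  0.   8.9] t 28.4 open 0.0554 F [0.3 0.8 0.6]
shift [-0.0006 -0.0024  0.0004] turn [-0.     0.024  0.   ] rows>=0.2
```

```bash
python3 -m crank '-0.0006 -0.002 0.0004 0 0 0; -0.0006 -0.002 0.0004 0 0 0; -0.0006 -0.002 0.0004 0 0 0;-0.0006 -0.002 0.0004 0 0 0;-0.0006 -0.002 0.0004 0 0 0;-0.0006 -0.002 0.0004 0 0 0' 1 60 >/dev/null; python3 st.py; for i in 1; do python3 -m crank '0 0 0 0 0.1 0; 0 0 0 0 0.1 0'>/dev/null; python3 st.py; python3 -m crank '0 0 0 0 0.1 0; 0 0 0 0 0.2 0; 0 0 0 0 0.2 0'>/dev/null; python3 st.py;  python3 -m crank '0 0.0001 0 0 0.1 0; 0 0.0002 0 0 0.2 0; 0 0.0002 0 0 0.2 0'>/dev/null; python3 st.py; done
```

```text
t 29.0 pos [ 0.6257 -0.0861  0.0822] yaw 73.56 F [-1.7  0.5  4.9] T [ 0.196  0.328 -0.038] q6 8.6 open 0.0279
t 29.2 pos [ 0.6256 -0.0861  0.0822] yaw 67.66 F [-2.4  1.2  5.7] T [ 0.287  0.456 -0.051] q6 14.5 open 0.0274
t 29.5 pos [ 0.6272 -0.0871  0.0823] yaw 56.15 F [ 5.5 -3.4  1.4] T [-0.85  -1.108 -0.069] q6 26.0 open 0.0275
t 29.8 pos [ 0.6252 -0.0856  0.0819] yaw 44.74 F [-4.3  4.3  6.4] T [ 0.871  0.872 -0.073] q6 37.4 open 0.0276
```

```bash
for i in 1; do python3 -m crank '0 0 0 0 0.1 0; 0 0 0 0 0.2 0'>/dev/null; python3 st.py; python3 -m crank '0 0 0 0 0.1 0; 0 0 0 0 0.2 0'>/dev/null; python3 st.py;  python3 -m crank '0 0.0001 0 0 0.1 0; 0 0.0002 0 0 0.2 0'>/dev/null; python3 st.py;python3 -m crank '0 0 0 0 0.1 0; 0 0 0 0 0.2 0'>/dev/null; python3 st.py; python3 -m crank '0 0 0 0 0.1 0; 0 0 0 0 0.2 0'>/dev/null; python3 st.py;  python3 -m crank '0 0.0001 0 0 0.1 0; 0 0.0002 0 0 0.2 0'>/dev/null; python3 st.py; done
```

```text
t 30.0 pos [ 0.626  -0.0865  0.0819] yaw 33.29 F [ 1.1 -1.3  2.9] T [-0.419 -0.235  1.102] q6 48.9 open 0.0273
t 30.2 pos [ 0.6264 -0.0879  0.0819] yaw 21.7 F [ 2.6 -9.3  1.8] T [-1.637 -0.399  0.064] q6 60.4 open 0.0275
t 30.4 pos [ 0.6258 -0.0868  0.0816] yaw 10.32 F [ 0.2 -5.   5.6] T [-0.973 -0.033  0.814] q6 71.8 open 0.0277
t 30.6 pos [ 0.6258 -0.0869  0.0816] yaw -1.11 F [-1.3 -0.5  3. ] T [-0.132  0.257  0.831] q6 83.3 open 0.0276
t 30.8 pos [ 0.6253 -0.0879  0.0815] yaw -12.69 F [-3.6 -8.8  4.2] T [-1.606  0.678  0.063] q6 94.8 open 0.027
t 31.0 pos [ 0.6255 -0.0865  0.0814] yaw -24.06 F [ 9.1 21.2  3.4] T [ 5.226 -2.26   0.268] q6 106.2 open 0.0277
```

```bash
python3 -m crank '0 0 0 0 0 0; 0 0 0 0 0 0; 0 0 0 0 0 0; 0 0 0 0 -0.14 0; 0 0 0 0 -0.28 0; 0 0 0 0 -0.42 0; 0 0 0 0 -0.56 0;0 0 0 0 -0.7 0' -0.3 >/dev/null; python3 -m crank '0 0 0 0 -0.14 0; 0 0 0 0 -0.28 0; 0 0 0 0 -0.42 0; 0 0 0 0 -0.56 0; 0 0 0 0 -0.7 0; 0 0 0 0 -0.84 0; 0 0 0 0 -0.84 0;0 0 0 0 -0.84 0' >/dev/null; python3 plan.py 0.6256 -0.086 0.081 65
python3 -m crank '0 0 0 0 0 0;0 0 0 0 0 0;0 0 0 0 0 0;0 0 0 0 0 0;0 0 0 0 0 0;0 0 0 0 0 0' 1 60 >/dev/null; python3 st.py; for i in 1; do python3 -m crank '0 0 0 0 0.05 0'>/dev/null; python3 st.py; python3 -m crank '0 0 0 0 0.05 0'>/dev/null; python3 st.py; python3 -m crank '0 0 0 0 0.05 0'>/dev/null; python3 st.py; python3 -m crank '0 0 0 0 0.05 0'>/dev/null; python3 st.py;python3 -m crank '0 0 0 0 0.05 0'>/dev/null; python3 st.py;python3 -m crank '0 0 0 0 0.05 0'>/dev/null; python3 st.py; done
```

```text
pos [ 0.6255 -0.0862  0.0809] rot [-8.999e+01  1.000e-02  6.420e+01] q [-7.8 16.   4.8 78.9 -0.  18. ] t 32.6 open 0.0555 F [ 1.  -0.4  0.4]
shift [ 0.0002 -0.0001  0.    ] turn [-0.    -0.014 -0.   ] rows>=0.1
t 33.2 pos [ 0.6256 -0.0861  0.0813] yaw 64.41 F [-0.8  0.6  3.5] T [ 0.244  0.181 -0.107] q6 17.8 open 0.0279
t 33.3 pos [ 0.6256 -0.0861  0.0813] yaw 61.55 F [-0.3  0.7  4.2] T [0.183 0.181 0.517] q6 20.6 open 0.0278
t 33.4 pos [ 0.6256 -0.0861  0.0812] yaw 58.65 F [-0.5  1.2  3.6] T [0.142 0.171 1.274] q6 23.5 open 0.0278
t 33.5 pos [ 0.6255 -0.086   0.0813] yaw 55.73 F [-1.9  1.4  3.1] T [0.343 0.318 0.049] q6 26.4 open 0.0278
t 33.6 pos [ 0.6255 -0.086   0.0812] yaw 52.85 F [-1.1  2.1  2.3] T [0.422 0.274 0.035] q6 29.3 open 0.0275
t 33.7 pos [ 0.6255 -0.086   0.0812] yaw 50.01 F [-1.1  1.5  3.6] T [0.296 0.275 0.816] q6 32.2 open 0.0278
t 33.8 pos [ 0.6258 -0.0862  0.0813] yaw 47.16 F [-1.   0.9  2.9] T [ 0.28   0.37  -0.003] q6 35.0 open 0.0274
```

Torque jumps straight to 0.5–1.3 N m as soon as it is turned, so the right nut is hard against its stop. Now the left nut.

```bash
python3 -m crank '0 0 0 0 0 0; 0 0 0 0 0 0; 0 0 0 0 0 0; 0 -0.04 0 0 0 0; 0 -0.08 0 0 0 0; 0 -0.1 0 0 -0.14 0; 0 -0.1 0 0 -0.28 0;0 -0.1 0 0 -0.42 0' -0.3 40 >/dev/null; python3 plan.py 0.6022 0.193 0.18 220
```

```text
pos [ 0.626  -0.0863  0.182 ] rot [-9.009e+01 -1.000e-02  7.166e+01] q [-7.8 15.5 15.5 89.8 -0.  10.5] t 34.6 open 0.0558 F [-0.9 -0.4  0. ]
shift [0.2576 0.0019 0.1104] turn [ 1.000e-03 -2.589e+00 -2.000e-03] rows>=17.3
```

```bash
python3 -m crank '0.032 0 0.014 0 -0.14 0; 0.064 0 0.028 0 -0.28 0; 0.096 0 0.041 0 -0.42 0; 0.128 0 0.055 0 -0.56 0; 0.161 0 0.069 0 -0.7 0; 0.193 0 0.083 0 -0.84 0; 0.225 0 0.097 0 -0.98 0; 0.2576 0 0.1104 0 -1.12 0'  >/dev/null; python3 -m crank '0 0 0 0 -0.14 0; 0 0 0 0 -0.28 0; 0 0 0 0 -0.42 0; 0 0 0 0 -0.56 0; 0 0 0 0 -0.7 0; 0 0 0 0 -0.84 0; 0 0 0 0 -0.98 0; 0 0 0 0 -1.12 0'>/dev/null; python3 -m crank '0 0 0 0 -0.14 0; 0 0 0 0 -0.28 0; 0 0 0 0 -0.42 0; 0 0 0 0 -0.56 0; 0 0 0 0 -0.7 0; 0 0 0 0 -0.84 0; 0 0 0 0 -0.98 0; 0 0 0 0 -0.98 0' >/dev/null; python3 plan.py 0.6022 0.193 0.086 257
python3 - <<'E'
from h import *
a=vision.camera("top"); b=vision.camera("side")
cv2.imwrite("pics/m1.png",np.vstack([cv2.resize(x,None,fx=3,fy=3,interpolation=cv2.INTER_CUBIC) for x in(a[150:215,200:330],b[150:260,150:280])])[:,:,::-1])
E
```

```text
pos [0.6036 0.1932 0.1809] rot [-9.0010e+01 -1.0000e-02 -1.0407e+02] q [  17.7   15.9   15.8   89.9   -0.  -148.2] t 37.0 open 0.0559 F [-0.7  0.4 -0.1]
shift [ 0.0005  0.0949 -0.0013] turn [ 0.    -0.019  0.   ] rows>=1.9
```

View pics/m1.png

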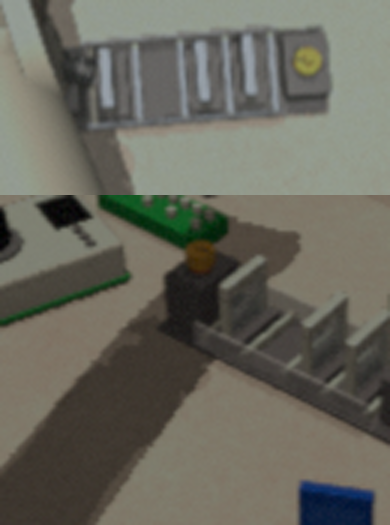

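Cassettes are unmoved in bays 3, 1 and 0. Descend on the left nut and grip.

```bash
python3 -m crank '0 0.03 -0.001 0 0 0; 0 0.06 -0.001 0 0 0; 0 0.08 -0.001 0 0 0; 0 0.09 -0.001 0 0 0; 0 0.0955 -0.001 0 0 0; 0 0.0955 -0.001 0 0 0;0 0.0955 -0.001 0 0 0'>/dev/null; python3 st.py;  python3 -m crank '0 0 0 0 0 0; 0 0 0 0 0 0; 0 0 0 0 0 0; 0 0 0 0 0 0; 0 0 0 0 0 0; 0 0 0 0 0 0' 1 40 >/dev/null; python3 st.py
```

```text
t 37.8 pos [0.6032 0.1936 0.0868] yaw -104.25 F [0.4 0.2 1.3] T [-0.014 -0.013  0.016] q6 -147.9 open 0.0555
t 38.4 pos [0.603  0.193  0.0867] yaw -104.25 F [-2.2 -4.2  6.5] T [-0.818  0.344  0.048] q6 -148.0 open 0.0282
```

```bash
python3 -m crank '0.0008 0.0001 0 0 0.14 0; 0.0008 0.0003 0 0 0.28 0; 0.0008 0.0004 0 0 0.42 0; 0.0008 0.0006 0 0 0.56 0; 0.0008 0.0007 0 0 0.7 0; 0.0008 0.0008 0 0 0.84 0; 0.0008 0.001 0 0 0.98 0; 0.0008 0.0011 0 0 1.12 0' 1 60 >/dev/null; python3 st.py; python3 -m crank '0 0.0001 0 0 0.14 0; 0 0.0003 0 0 0.28 0; 0 0.0004 0 0 0.42 0; 0 0.0006 0 0 0.56 0; 0 0.0007 0 0 0.7 0; 0 0.0008 0 0 0.84 0; 0 0.001 0 0 0.98 0; 0 0.0011 0 0 1.12 0'>/dev/null; python3 st.py
```

```text
t 39.2 pos [0.6029 0.1928 0.0858] yaw -168.72 F [-1.2 -1.   5.1] T [-0.227  0.272  0.094] q6 -83.5 open 0.0272
t 40.0 pos [0.6028 0.1928 0.0846] yaw 127.11 F [-2.2 -0.3  6.2] T [-0.262  0.322  0.062] q6 -19.4 open 0.0278
```

Well centred. Carry on, sampling the torque.

```bash
R='0'; for i in 1; do python3 -m crank '0 0.0001 0 0 0.1 0; 0 0.0002 0 0 0.2 0'>/dev/null; python3 st.py; python3 -m crank '0 0.0001 0 0 0.1 0; 0 0.0002 0 0 0.2 0'>/dev/null; python3 st.py; python3 -m crank '0 0.0001 0 0 0.1 0; 0 0.0002 0 0 0.2 0'>/dev/null; python3 st.py; python3 -m crank '0 0.0001 0 0 0.1 0; 0 0.0002 0 0 0.2 0'>/dev/null; python3 st.py; python3 -m crank '0 0.0001 0 0 0.1 0; 0 0.0002 0 0 0.2 0'>/dev/null; python3 st.py;  python3 -m crank '0 0.0001 0 0 0.1 0; 0 0.0002 0 0 0.2 0'>/dev/null; python3 st.py; done
```

```text
t 40.2 pos [0.6027 0.1929 0.0844] yaw 115.74 F [-1.6 -1.4  7.1] T [-0.234  0.388  0.066] q6 -8.0 open 0.0272
t 40.4 pos [0.6027 0.1929 0.0842] yaw 104.29 F [-2.8 -1.5  6. ] T [-0.201  0.419  0.049] q6 3.5 open 0.0276
t 40.6 pos [0.6028 0.1929 0.084 ] yaw 92.83 F [-2.1 -0.8  6.5] T [-0.24   0.459  0.09 ] q6 14.9 open 0.0277
t 40.8 pos [0.6027 0.1929 0.0838] yaw 81.37 F [-1.5 -0.9  6.1] T [-0.136  0.453  0.062] q6 26.4 open 0.0276
t 41.0 pos [0.6027 0.1929 0.0836] yaw 69.91 F [-2.4 -1.   7. ] T [-0.13   0.473  0.008] q6 37.8 open 0.0276
t 41.2 pos [0.6027 0.193  0.0834] yaw 58.46 F [-2.1  0.1  6.3] T [-0.199  0.48   0.524] q6 49.3 open 0.0277
```

```bash
for i in 1; do python3 -m crank '0 0 0 0 0.05 0'>/dev/null; python3 st.py; python3 -m crank '0 0 0 0 0.05 0'>/dev/null; python3 st.py; python3 -m crank '0 0 0 0 0.05 0'>/dev/null; python3 st.py; python3 -m crank '0 0 0 0 0.05 0'>/dev/null; python3 st.py;python3 -m crank '0 0 0 0 0.05 0'>/dev/null; python3 st.py;python3 -m crank '0 0 0 0 0.05 0'>/dev/null; python3 st.py;python3 -m crank '0 0 0 0 0.05 0'>/dev/null; python3 st.py;python3 -m crank '0 0 0 0 0.05 0'>/dev/null; python3 st.py; done
```

```text
t 41.3 pos [0.6027 0.193  0.0834] yaw 55.67 F [-2.1 -1.8  6.1] T [-0.29   0.412  1.159] q6 52.1 open 0.0277
t 41.4 pos [0.6026 0.1931 0.0834] yaw 52.87 F [-2.4  0.1  5.4] T [0.051 0.491 0.025] q6 54.9 open 0.0275
t 41.5 pos [0.6027 0.1931 0.0834] yaw 49.99 F [-2.7  0.2  6.4] T [0.069 0.51  0.06 ] q6 57.8 open 0.0274
t 41.6 pos [0.6026 0.1931 0.0834] yaw 47.12 F [-2.1  0.3  6.4] T [0.066 0.486 0.375] q6 60.6 open 0.0277
t 41.7 pos [0.6027 0.1931 0.0834] yaw 44.31 F [-2.  -0.4  6.3] T [0.014 0.433 1.022] q6 63.4 open 0.0273
t 41.8 pos [0.6034 0.1923 0.0834] yaw 41.4 F [ 0.6 -3.5  3.8] T [-0.669 -0.155  0.506] q6 66.3 open 0.0275
t 41.9 pos [0.6039 0.1917 0.0834] yaw 38.51 F [ 15.1 -21.    4.1] T [-3.956 -2.71  -0.052] q6 69.2 open 0.0275
t 42.0 pos [0.6041 0.1912 0.0834] yaw 35.59 F [  4.7 -10.1   4.3] T [-1.979 -0.924  0.528] q6 72.1 open 0.0274
```

Sawtooth torque up to 1.1 N m: the left nut is tight too. Next is the knob.

```bash
python3 -m crank '0 0 0 0 0 0; 0 0 0 0 0 0; 0 0 0 0 0 0; 0 -0.04 0 0 0 0; 0 -0.08 0 0 0 0; 0 -0.1 0 0 0 0; 0 -0.1 0 0 0 0' -0.3 60 >/dev/null; python3 plan.py 0.4855 0.3955 0.18 72.4
```

```text
pos [0.6036 0.1933 0.186 ] rot [-90.09  -0.31  35.81] q [17.8 15.6 16.  90.1  0.  71.9] t 42.7 open 0.0557 F [ 0.8 -0.1  0.4]
shift [0.0225 0.0058 0.233 ] turn [ 0.003 -0.639  0.005] rows>=4.7
```

Run:
```python
from h import *
a=vision.camera("top").astype(np.float32)
for _ in range(3): a+=vision.camera("top")
a/=4
x0,y0=140,197; kk=cv2.resize(a[y0:y0+32,x0:x0+32],None,fx=8,fy=8,interpolation=cv2.INTER_CUBIC).max(2)
print(kk[::16,::16].astype(int)[:, :])
for th in(35,45,55,70):
  m=(kk<th).astype(np.uint8)
  if m.any():
    c=max(cv2.findContours(m,0,1)[0],key=cv2.contourArea); r=cv2.minAreaRect(c); p=(np.array(r[0])+.5)/8-.5+[x0,y0]; print(th,np.round(r[1],0)/8,r[2],ray("top",p,.099).round(4))
```

```text
[[156 161 159 158 160 160 161 160 162 161 161 160 161 161 162 162]
 [159 159 159 159 159 161 161 163 162 163 161 162 162 162 162 162]
 [160 160 159 159 161 161 149 142 134 146 160 163 161 162 162 163]
 [160 159 160 161 151 117  99  86  89  97 106 139 164 162 163 162]
 [159 159 162 141 103  90  67  56  55  84  98  98 151 164 162 163]
 [158 160 160 113  90  56  45  49  39  50  83  97 112 165 162 162]
 [159 162 145  98  64  45  49  46  41  48  54  96  97 153 164 162]
 [160 159 123  95  50  46  52  43  43  50  49  84  97 142 165 162]
 [160 142 109  96  50  71  56  41  45  51  49  86  99 146 164 162]
 [159 161 141  97  58  95  51  41  48  49  59  98  96 156 163 162]
 [161 162 158 107  74  70  41  41  47  53  88  96 120 165 162 163]
 [141 152 161 144  98  88  72  67  73  92  97 115 160 164 163 162]
 [139 136 104 134 128 112  96  92  95 104 127 156 164 162 162 164]
 [148 144  91 115 145 118 102 124 142 156 165 164 162 162 163 164]
 [155 155 156 146 146 140  69  92 133 140 143 159 163 164 164 164]
 [153 155 156 153 152 154 148 140 145 143  94  86 140 144 156 159]]
45 [ 3.125 12.375] 17.927919387817383 [0.485  0.3963 0.099 ]
55 [12.75 12.75] 45.0 [0.4853 0.3981 0.099 ]
70 [13.875 14.5  ] 40.60129928588867 [0.4849 0.3985 0.099 ]
```

Run:
```python
from h import *
a=vision.camera("top"); b=vision.camera("side")
A=cv2.resize(a[195:230,138:172],(400,400),interpolation=cv2.INTER_CUBIC); B=cv2.resize(b[140:190,125:175],(400,400),interpolation=cv2.INTER_CUBIC)
im=np.hstack([A,B]); im=np.clip(255*(im/255.)**.6,0,255).astype(np.uint8); cv2.imwrite("pics/k2.png",im[:,:,::-1])
# candidate: project bar for centre/yaw
g=cv2.resize(a[195:230,138:172],None,fx=8,fy=8,interpolation=cv2.INTER_CUBIC).max(2)
c=max(cv2.findContours((g<125).astype(np.uint8),0,1)[0],key=cv2.contourArea); (x,y),r=cv2.minEnclosingCircle(c); M=cv2.moments(c); e=cv2.fitEllipse(c)
p=np.array(e[0])/8-.44+[138,195]; print(e[1][0]/8,e[1][1]/8,[ray("top",p,z).round(4) for z in(.055,.067)])
```

```text
20.828744888305664 23.66573143005371 [array([0.4848, 0.4093, 0.055 ]), array([0.4843, 0.4059, 0.067 ])]
```

View pics/k2.png

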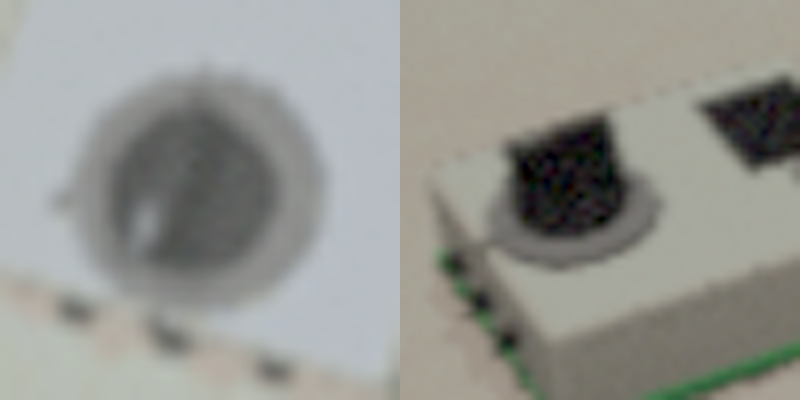

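The dark streak is the bar's shaded side face; the bar top (white pointer at left crop (145,225)) lies to its left. The ring centre puts the axis near (0.4865, 0.405). Move there.

```bash
python3 plan.py 0.4865 0.4048 0.18 72.4 | tail -1; python3 -m crank '0.005 0 0.046 0 -0.12 0; 0.01 0 0.092 0 -0.24 0; 0.015 0.002 0.138 0 -0.36 0; 0.02 0.004 0.184 0 -0.48 0; 0.0285 0.0058 0.2365 0 -0.639 0; 0.0285 0.0058 0.2365 0 -0.639 0; 0.0285 0.0058 0.2365 0 -0.639 0; 0.0285 0.0058 0.2365 0 -0.639 0' -0.1 60 >/dev/null; python3 plan.py 0.4865 0.4048 0.12 72.4
```

```text
shift [0.0304 0.0007 0.2397] turn [-0.001 -0.639 -0.002] rows>=4.8
pos [0.4876 0.4006 0.1758] rot [-8.999e+01  6.000e-02  7.230e+01] q [39.4 15.5 14.7 89.3 -0.  57.1] t 43.8 open 0.0468 F [-0.6 -0.6 -0. ]
shift [0.0038 0.0558 0.0023] turn [-0.    -0.002 -0.001] rows>=1.1
```

```bash
python3 -m crank '0.0038 0.02 0.0023 0 0 0; 0.0038 0.05 0.0023 0 0 0; 0.0038 0.07 0.0023 0 0 0; 0.0038 0.08 0.0023 0 0 0; 0.0038 0.088 0.0023 0 0 0; 0.0038 0.091 0.0023 0 0 0; 0.0038 0.091 0.0023 0 0 0'>/dev/null; python3 st.py; python3 -m crank '0 0 0 0 0 0; 0 0 0 0 0 0; 0 0 0 0 0 0; 0 0 0 0 0 0; 0 0 0 0 0 0' 1 50 >/dev/null; python3 st.py
```

```text
t 44.5 pos [0.4867 0.4054 0.0858] yaw 72.34 F [0.2 1.7 0.1] T [ 0.003  0.001 -0.008] q6 57.5 open 0.0469
t 45.0 pos [0.4867 0.4062 0.0864] yaw 72.4 F [1.8 1.5 5.7] T [ 0.564 -0.137  0.129] q6 57.4 open 0.013
```

```bash
python3 -m crank '0.0006 0 0 0 0.1 0; 0.0006 0 0 0 0.2 0; 0.0006 0 0 0 0.3 0; 0.0006 0 0 0 0.4 0; 0.0006 0 0 0 0.5 0;0.0006 0 0 0 0.6 0'>/dev/null; python3 st.py; python3 -m crank '0 0 0 0 0.1 0; 0 0 0 0 0.2 0; 0 0 0 0 0.3 0; 0 0 0 0 0.4 0; 0 0 0 0 0.4 0'>/dev/null; python3 st.py;  python3 -m crank '0 0 0 0 0.05 0;0 0 0 0 0.1 0'>/dev/null; python3 st.py;python3 -m crank '0 0 0 0 0.05 0;0 0 0 0 0.1 0'>/dev/null; python3 st.py
```

```text
t 45.6 pos [0.4872 0.407  0.0864] yaw 37.78 F [2.7 4.1 4.7] T [ 0.897 -0.518  0.038] q6 92.1 open 0.0128
t 46.1 pos [0.4877 0.4073 0.0864] yaw 14.88 F [4.6 5.6 3.2] T [ 1.204 -0.989 -0.045] q6 115.0 open 0.0128
t 46.3 pos [0.4879 0.4073 0.0864] yaw 9.24 F [6.  6.5 3. ] T [ 1.233 -1.194 -0.094] q6 120.6 open 0.013
t 46.5 pos [0.488  0.4073 0.0864] yaw 3.5 F [6.4 5.9 3.1] T [ 1.182 -1.312  0.475] q6 126.4 open 0.013
```

Torque swings negative past the crest, then +0.475 N m at 1.2 rad, so the knob is on its stop. Release, retreat and check.

```bash
python3 -m crank '0 0 0 0 0 0; 0 0 0 0 0 0; 0 0 0 0 0 0; 0 -0.02 0 0 0 0; 0 -0.06 0 0 0 0; 0 -0.1 0 0 0 0; 0 -0.13 0 0 0 0;0 -0.13 0 0 0 0' -0.1 >/dev/null; python3 st.py; python3 -m crank '0 0 -0.04 0 0 0; 0 0 -0.08 0 0 0; 0 0 -0.12 0 0 0; 0 0 -0.15 0 0 0; 0 0 -0.15 0 0 0' >/dev/null; python3 st.py
python3 - <<'E'
from h import *
a=vision.camera("top"); b=vision.camera("side")
A=cv2.resize(a[150:250,120:420],None,fx=2.5,fy=2.5,interpolation=cv2.INTER_CUBIC); B=cv2.resize(b[130:270,100:400],None,fx=2.5,fy=2.5,interpolation=cv2.INTER_CUBIC)
im=np.vstack([A,B])[:600]; cv2.imwrite("pics/f.png",im[:,:,::-1])
E
```

```text
t 47.3 pos [0.4874 0.4068 0.2204] yaw 3.65 F [ 0.3 -0.1 -0.5] T [ 0.047 -0.003  0.041] q6 126.2 open 0.0467
t 47.8 pos [0.4959 0.2532 0.215 ] yaw 3.47 F [-1.1 -0.6  1. ] T [ 0.043 -0.021  0.016] q6 113.6 open 0.047
```

View pics/f.png

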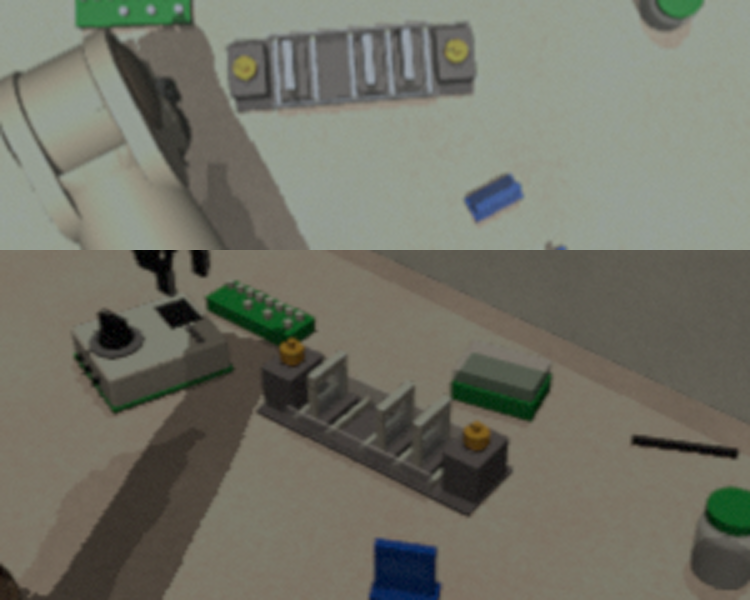

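Run:
```python
from h import *
save("pics/f2.png",vision.camera("top"),0,60,512,384,1.5)
```

```text
(no output)
```

View pics/f2.png

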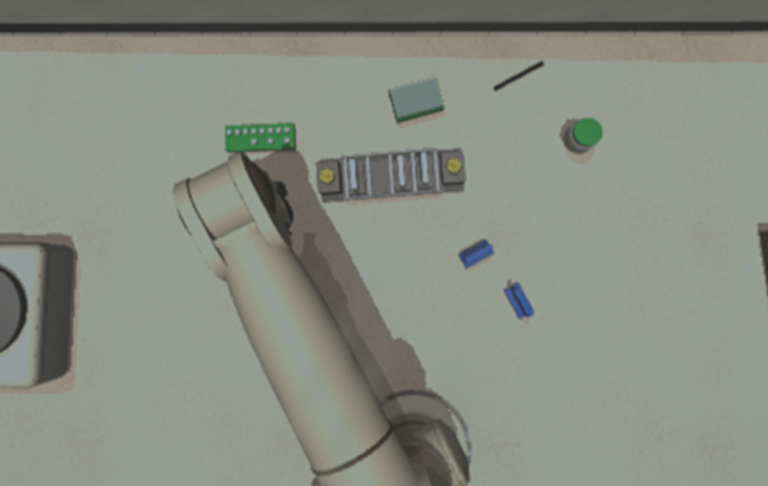

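View pics/t5.png

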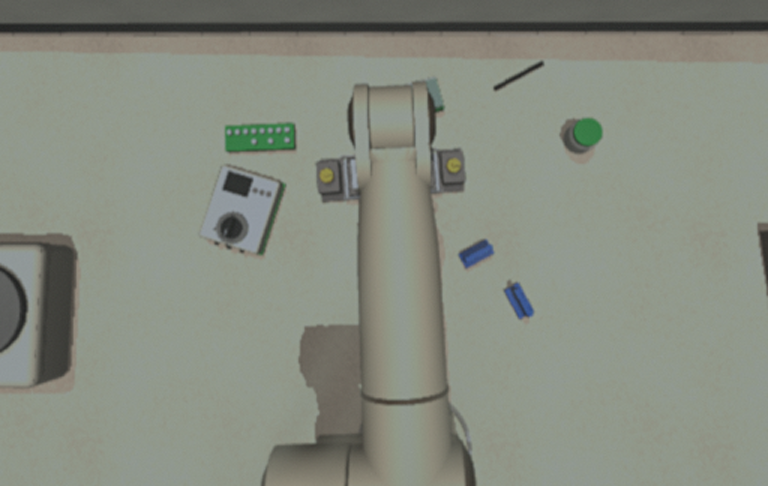

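No cassette is left anywhere on the bench. The three stand in bays at (353,177), (401,172) and (425,170). The bystanders and the blue look-alikes have not moved, and the arm is clear. Handing in.

```bash
python3 -c "
from workcell import bot; print(bot.job_done())"
```

```text
the job is handed in; nothing more can be done
None
```

The job is done and handed in at about 48 s of robot time; the hand-in reports no verdict.

- **Cassettes:** I found three on the bench and set them in bays 3, 0 and 1. Each was lowered until it touched the bay floor at the expected height (5–7 N). The last pictures show all three standing in their bays and no cassette left on the bench. The blue look-alikes, jar, tip box and tube rack are where they started.
- **Nuts:** Both turned freely until the torque jumped to about 1 N m and the grip slipped. My first run on the right nut was unclear: the torque rose to 0.7 N m and then fell, and the second grip turned about 0.5 rad with little torque. I gripped it a third time, and the torque rose to 1.3 N m within 0.1 rad. I take both nuts to be tight, but that rests on torque alone, because the nuts' angles cannot be read in the pictures.
- **Knob:** I turned it last, by 1.2 rad. The torque went slightly negative past the crest and then rose to 0.48 N m at the stop. After release the side picture shows the bar still in its turned position.

One measurement disagreed. The first knob position came from the shaded side of its bar and was about 10 mm off. I corrected it from the knob's ring before gripping, and the grip then closed centred.

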